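# Pack inspected pipe fittings into their foam inserts

## Task

These four steel pipe fittings have passed inspection. Pack each one - tee, elbow, hexagonal nut and round flange - into the foam insert whose pocket is cut to its shape, lying flat on the pocket floor the same way up as it is now, and let go of it. Leave the mug and the caliper where they are.

Things in the scene. Friction and masses are not known exactly. Their poses are not given: they have to be found in the camera images.
- tee: Pipe tee lying flat, about 200 g. Grey steel, 34 mm high as it lies. Origin: on the underside, at the middle of its outline; z up. The crossbar is a round pipe along y, 72 mm long, its axis at x = -12.5 mm; the stem is a round pipe along +x from the crossbar, its open end at x = +29.5 mm, y = 0. Pipes are 32 mm in diameter (34 mm at the beaded last 6 mm), axes 17 mm up. The stem can be gripped across y at x = +13.5 mm.
- elbow: 90-degree pipe elbow lying flat, about 160 g. Grey steel, 34 mm high as it lies. Origin: on the underside, at the middle of its outline; z up. Its two legs are round pipes that meet at x = y = -13.5 mm: one runs along +x (at y = -13.5 mm) to its open end at x = +30.5 mm, the other along +y (at x = -13.5 mm) to y = +30.5 mm. Pipes are 32 mm in diameter (34 mm at the beaded last 6 mm), axes 17 mm up. The x leg can be gripped across y at x = +13.5 mm, y = -13.5 mm.
- nut: Large hexagonal union nut with a wide hole, standing flat, about 140 g: 46 mm across flats (two of them face +y and -y, the others every 60 degrees), 32 mm high, grey steel. Origin: centre of the underside; z up.
- flange: Round floor flange, grey steel, about 250 g: a disc 70 mm in diameter and 6 mm thick with an upright round hub 40 mm in diameter in its middle, 34 mm high in all. Origin: centre of the underside; z up.
- tee_insert: Fixed foam insert, a square slab 104 x 104 x 10 mm with a pale base layer and a dark top layer; the pocket is cut 7 mm deep, so its pale floor is 3 mm and the rim 10 mm above the bench. Origin: centre of the underside; z up. The pocket has the outline of the tee with 8 to 9 mm to spare all round; a tee with the same origin and axis directions lies in its middle (stem pointing to the insert's +x).
- elbow_insert: Fixed foam insert, a square slab 104 x 104 x 10 mm with a pale base layer and a dark top layer; the pocket is cut 7 mm deep, so its pale floor is 3 mm and the rim 10 mm above the bench. Origin: centre of the underside; z up. The pocket has the L outline of the elbow with 8 to 9 mm to spare all round; an elbow with the same origin and axis directions lies in its middle (legs pointing to the insert's +x and +y).
- nut_insert: Fixed foam insert, a square slab 104 x 104 x 10 mm with a pale base layer and a dark top layer; the pocket is cut 7 mm deep, so its pale floor is 3 mm and the rim 10 mm above the bench. Origin: centre of the underside; z up. The pocket in its middle is hexagonal, 62 mm across flats (two of them face +y and -y); the nut fits at any turn.
- flange_insert: Fixed foam insert, a square slab 104 x 104 x 10 mm with a pale base layer and a dark top layer; the pocket is cut 7 mm deep, so its pale floor is 3 mm and the rim 10 mm above the bench. Origin: centre of the underside; z up. The pocket in its middle is round, 86 mm in diameter.
- mug: White ceramic mug, 80 mm in diameter, 92 mm high, standing; not part of the job. Origin: centre of the underside.
- caliper: Flat steel and dark caliper, about 190 mm long along its x axis, 80 mm wide and 10 mm high, lying on the bench; not part of the job. Origin: on the underside, at the middle of its beam.

How it is judged:
By the outcome, as a careful person would: the job done as asked, in the order asked, and still so for the second after the job is handed in, with the robot touching nothing.
It also fails if it takes over 99 s, if anything falls off the work surface, if the arm or the gripper's body presses on something with over 40 N, if the wrist force passes 120 N, or if a joint passes its speed limit or range.

## Robot

A 6-joint arm with a two-finger parallel gripper is mounted at the origin on the work surface. World frame = base frame: x ahead of the robot, y to its left, z up, the work surface at z = 0. Lengths are in m, angles in rad, forces in N, time in s.
With the tool pointing down it reaches from about 0.3 to 0.775 m from the base axis. Payload 14.6 kg.
Tool frame: the origin (TCP) lies midway between the tips of the shut fingers; the grasp point (between the pads) lies 19 mm behind it; z points along the fingers, y is the direction in which the jaws open and shut (so a half turn about z gives the same grasp; the last joint's range is limited). The gripper opens to 94 mm and grips with 3 to 60 N. Pads are 16 mm wide; open, the fingers measure 119 mm over their backs; the gripper's body (75 mm by 177 mm) begins 78 mm behind the grasp point.
Start: joints at [-1.232, 0.3, 1.521, -0, 1.321, -0.067], TCP at [0.217, -0.505, 0.205] pointing down, gripper open.
Joint ranges: [-3.03, 3.03], [-0.79, 2.21], [0.23, 2.52], [-1.04, 4.18], [0, 3.07], [-2.55, 2.55]. Speed limits (rad/s): [2.22, 2.22, 2.57, 3.14, 3.14, 3.14].

## Interface

Orientations are given as a unit quaternion [x, y, z, w].
In Python, from rig import ctrl, read_camera, calibration, workorder gives the robot as it stands.
- The arm moves only by the tool drive_tool, never from a script. Its argument "moves" is a list of rows, each a list of 7 numbers: the turn, a rotation vector about the tool's x, y, z in units of 6 degrees (1.0 is 6 degrees), then the shift along the tool's x, y, z in units of 25 mm (1.0 is 25 mm), then the opening in per cent of the stroke, from 0 (shut) to 100 (fully open). A call has exactly 8 rows; each row shifts and turns the commanded pose from where the row before left it, along the tool's axes as they then stand; what a row does not reach is not made up. A row lasts 1/12 s, in which the tool goes at most 41.7 mm and 7.16 degrees, less where a joint would pass 70% of its speed; a pose out of reach is approached as far as the arm can. A call is refused whole if a number of a shift passes 1 or a number of a turn 1, either way. A call with a gripper value outside its range is refused whole. The fingers move at their own pace and stop on an object; "grip_force" is the grip in N (left out, the last holds). Time passes only in rows, so rows that do not move let the fingers close, or fill a call up. It gives the time, the measured TCP pose, the force and the opening at its end, in the units of the state.
- ctrl.get_obs(): the state, without advancing time (a new reading comes with each control period).
- read_camera(name): name is "side" or "top" or "wrist"; returns the picture (384x512x3 uint8, red, green, blue); there is no depth.
- calibration(name): a dict with "intrinsics" (3x3 intrinsics, pixels), "k1" (the pictures are not rectified: a ray, as slopes to the right and down, at radius r is drawn at 1 + k1 r^2 times it, then the intrinsics apply), "T" (4x4, takes a point from camera to world coordinates); the wrist camera has in their place "hand_eye" (4x4, takes a point from camera to tool coordinates, whose origin is the TCP and whose axes are the flange's). Camera axes: x right, y down, z forward; pixel columns grow to the right and rows downward; lengths in m; the calibration is good to about 2 mm. A picture is of the moment at which its call begins: read the wrist's pose just before it. calibration takes no time and is no camera call.
- workorder.job_done(): hands the job in, once; it reports no verdict.
The state is a dict: "time_s": time; "qpos": joint angles; "dq": joint speeds; "joint_torque": joint torques, N m; "tcp_pos": TCP position; "tcp_rot": TCP orientation; "force": force on the tool from outside, world axes, zero at the start; "ft_torque": the same for the moment, N m; "gripper_width": opening from 0.0 (shut) to 1.0 (fully open).
Only numpy, scipy, OpenCV 4.12 (cv2) and the standard library are available. Lean on these libraries where they do the work, as an engineer would, in place of code of your own. Each camera call takes 0.05 s, during which the arm holds its last target.

## Working session

There is one attempt and no reset: what is moved stays moved. The work goes in short steps, Python scripts to look and compute and a tool call to move; the robot and the scene stay as the last step left them, time stands still between calls to the robot, and variables do not carry over. Pictures are saved under pics/ and viewed, and the job is handed in when it is done.

Besides the shell and the picture viewer there is one more tool, called after "Emit:" as name([rows], argument=value, ...), one row to a line, values as JSON. drive_tool: Moves the arm, as the interface text tells. Its arguments: {"type":"object","properties":{"moves":{"type":"array"},"grip_force":{"type":"number"}},"required":["moves"]}

```bash
ls; mkdir -p pics
python3 - <<'E'
from rig import ctrl, read_camera, calibration, workorder
import cv2
o=ctrl.get_obs(); print(o)
for n in ["top","side","wrist"]:
    im=read_camera(n); cv2.imwrite(f"pics/{n}0.png",im[:,:,::-1]); print(n,calibration(n))
E
```

```text
pics
{'time_s': 0.0, 'qpos': array([-1.23161303e+00,  3.00464454e-01,  1.52162207e+00,  1.84302200e-05,
        1.32069923e+00, -6.65919966e-02]), 'dq': array([-0.00013332, -0.00075014,  0.00050647,  0.00048895, -0.00080554,
       -0.00153123]), 'joint_torque': array([-9.12296559e-05, -5.31805158e+01, -3.52738166e+01,  7.08310073e-02,
        2.43772828e-02, -9.96318317e-05]), 'tcp_pos': array([ 0.21701467, -0.50507124,  0.20487264]), 'tcp_rot': array([ 9.79489092e-01,  2.01496308e-01, -7.22120190e-05, -5.92235086e-04]), 'force': array([-0.50613352,  0.21794067,  0.36134877]), 'ft_torque': array([-0.04036954, -0.0444685 ,  0.00643034]), 'gripper_width': 1.0008246478553149}
top {'intrinsics': array([[406.05982278,   0.        , 256.86444716],
       [  0.        , 406.05982278, 199.68295269],
       [  0.        ,   0.        ,   1.        ]]), 'k1': -0.0357892035136496, 'T': array([[-0.0414088 , -0.97465187,  0.21986142,  0.21447212],
       [-0.99912626,  0.03914664, -0.01463774,  0.01116803],
       [ 0.00565987, -0.22027545, -0.97542129,  1.36138826],
       [ 0.        ,  0.    
[... 346 characters left out ...]
195,  0.90403121],
       [-0.00478934, -0.82133417, -0.57042725,  0.65633455],
       [ 0.        ,  0.        ,  0.        ,  1.        ]])}
wrist {'intrinsics': array([[327.28665714,   0.        , 252.59587624],
       [  0.        , 327.28665714, 196.10276897],
       [  0.        ,   0.        ,   1.        ]]), 'k1': -0.08489122442884621, 'hand_eye': array([[ 3.90198566e-04, -9.60365563e-01, -2.78743309e-01,
         8.06067529e-02],
       [ 9.99999910e-01,  3.27829985e-04,  2.70363089e-04,
         5.54046885e-05],
       [-1.68266986e-04, -2.78743389e-01,  9.60365605e-01,
        -1.78333602e-01],
       [ 0.00000000e+00,  0.00000000e+00,  0.00000000e+00,
         1.00000000e+00]])}
```

View pics/top0.png

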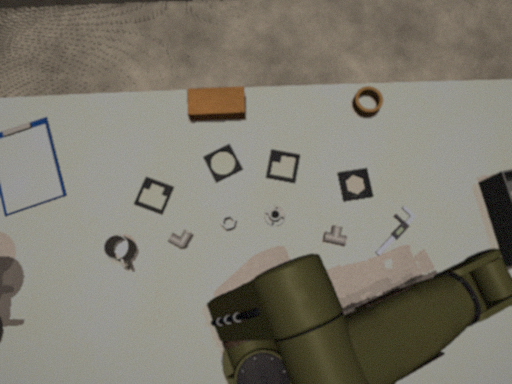

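View pics/side0.png

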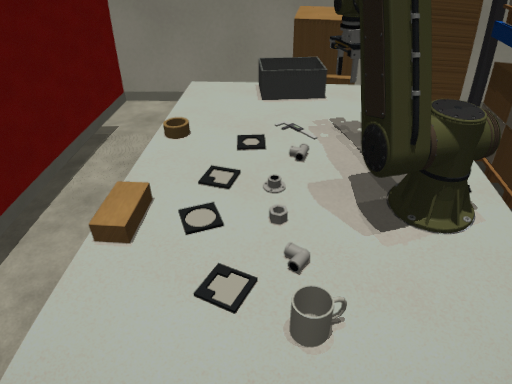

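View pics/wrist0.png

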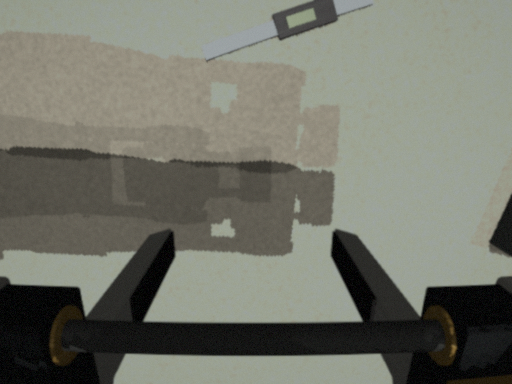

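Run:
```python
import cv2
im=cv2.imread("pics/top0.png"); cv2.imwrite("pics/top0z.png",cv2.resize(im[130:280,95:295],None,fx=4,fy=4,interpolation=cv2.INTER_CUBIC))
cv2.imwrite("pics/top0y.png",cv2.resize(im[130:280,255:455],None,fx=4,fy=4,interpolation=cv2.INTER_CUBIC))
im=cv2.imread("pics/side0.png"); cv2.imwrite("pics/side0z.png",cv2.resize(im[120:320,165:325],None,fx=3.75,fy=3,interpolation=cv2.INTER_CUBIC))
```

```text
(no output)
```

View pics/top0z.png

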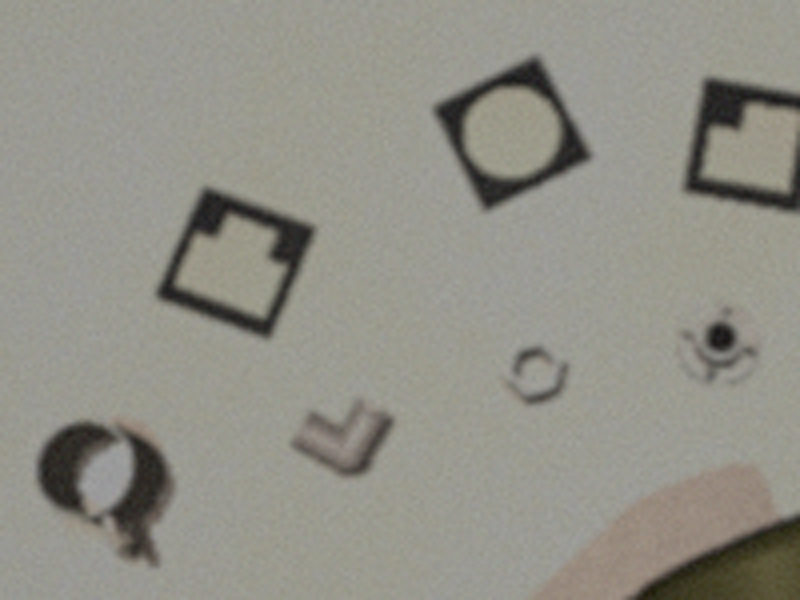

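View pics/top0y.png

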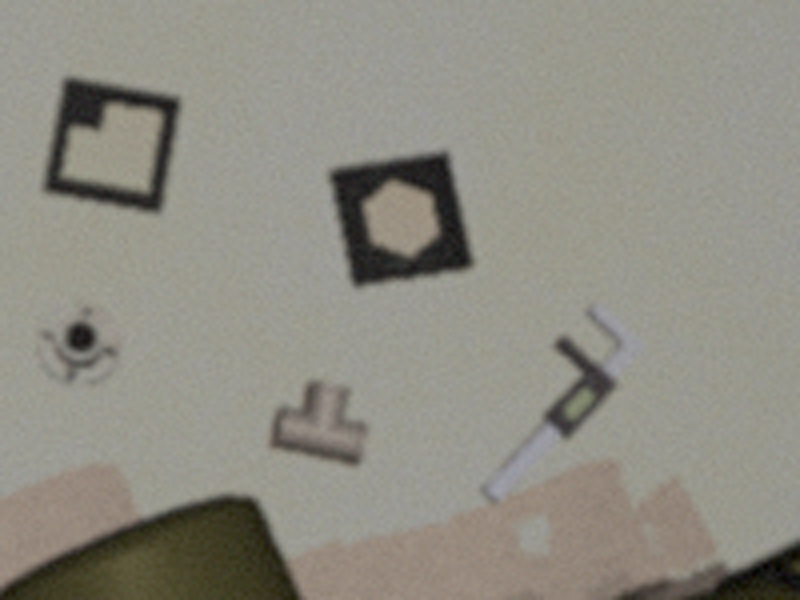

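View pics/side0z.png

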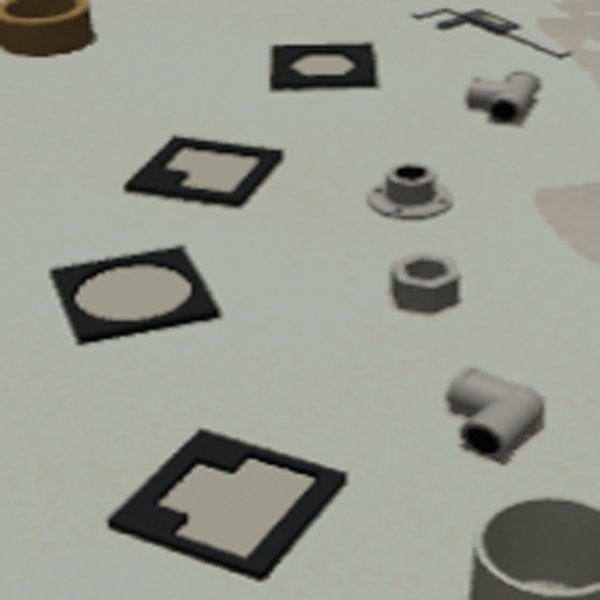

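```bash
cat > h.py <<'E'
import numpy as np, cv2
from scipy.spatial.transform import Rotation as R
from rig import ctrl, read_camera, calibration
def camT(n,o=None):
    c=calibration(n)
    if n!="wrist": return c,c["T"]
    T=np.eye(4);T[:3,:3]=R.from_quat(o["tcp_rot"]).as_matrix();T[:3,3]=o["tcp_pos"]
    return c,T@c["hand_eye"]
def rays(n,px,o=None):
    c,T=camT(n,o);K=c["intrinsics"]
    p=np.atleast_2d(np.array(px,float)).reshape(-1,1,2)
    d=cv2.undistortPoints(p,K,np.array([c["k1"],0,0,0,0]),None,None,None) if False else cv2.undistortPointsIter(p,K,np.array([c["k1"],0,0,0.]),None,None,(3,50,1e-9))
    d=d.reshape(-1,2); d=np.c_[d,np.ones(len(d))]@T[:3,:3].T
    return T[:3,3],d
def plane(n,px,z,o=None):
    C,d=rays(n,px,o); return C+d*((z-C[2])/d[:,2])[:,None]
def proj(n,P,o=None):
    c,T=camT(n,o);Ti=np.linalg.inv(T)
    return cv2.projectPoints(np.atleast_2d(np.array(P,float)),cv2.Rodrigues(Ti[:3,:3])[0],Ti[:3,3],c["intrinsics"],np.array([c["k1"],0,0,0.]))[0].reshape(-1,2)
def snap(n,name):
    o=ctrl.get_obs(); im=read_camera(n)[:,:,::-1].copy(); cv2.imwrite(f"pics/{name}.png",im); return o,im
E
python3 - <<'E'
from h import *
im=cv2.imread("pics/top0.png")
g=cv2.cvtColor(im,cv2.COLOR_BGR2GRAY)
m=(g<75).astype(np.uint8); m[:,420:]=0; m[250:]=0;m[:140]=0
cs,_=cv2.findContours(m,cv2.RETR_CCOMP,cv2.CHAIN_APPROX_NONE)
for c in cs:
    a=cv2.contourArea(c)
    if a<100: continue
    r=cv2.minAreaRect(c); w=plane("top",cv2.boxPoints(r),.01)
    M=cv2.moments(c);cen=(M['m10']/M['m00'],M['m01']/M['m00'])
    print(a,np.round(cen,1),"cen",plane("top",cen,.01)[0].round(4),"rect",w.mean(0).round(4),"sides",np.linalg.norm(w-np.roll(w,1,0),axis=1).round(3),np.degrees(np.arctan2(w[1,1]-w[0,1],w[1,0]-w[0,0])).round(1)%90)
for n,p in dict(tee=(335,235),elbow=(181,240),nut=(229,223),flange=(275,216),mug=(121,247)).items(): print(n,plane("top",p,.017)[0].round(3))
E
```

```text
120.0 [111.9 242.4] cen [0.3923 0.481  0.01  ] rect [0.3916 0.4804 0.01  ] sides [0.034 0.061 0.035 0.061] 48.2
790.5 [153.5 195.2] cen [0.5489 0.3439 0.01  ] rect [0.5497 0.3445 0.01  ] sides [0.105 0.1   0.106 0.1  ] 70.4
546.5 [153.2 196.2] cen [0.5454 0.3449 0.01  ] rect [0.5499 0.3442 0.01  ] sides [0.097 0.086 0.098 0.085] 70.8
775.5 [354.8 184.3] cen [ 0.5598 -0.3492  0.01  ] rect [ 0.5607 -0.3497  0.01  ] sides [0.101 0.107 0.102 0.105] 7.5
319.0 [354.8 184.3] cen [ 0.56   -0.3495  0.01  ] rect [ 0.5594 -0.35    0.01  ] sides [0.07  0.075 0.071 0.074] 42.2
734.5 [282.5 165.8] cen [ 0.6363 -0.1034  0.01  ] rect [ 0.6367 -0.1039  0.01  ] sides [0.098 0.101 0.1   0.101] 77.0
499.0 [283.3 166.8] cen [ 0.6325 -0.1058  0.01  ] rect [ 0.6371 -0.1032  0.01  ] sides [0.088 0.087 0.089 0.087] 78.2
746.0 [222.5 162.8] cen [0.6553 0.105  0.01  ] rect [0.6563 0.1047 0.01  ] sides [0.101 0.099 0.101 0.098] 25.799999999999997
518.0 [222.5 162.8] cen [0.6556 0.1052 0.01  ] rect [0.6561 0.1059 0.01  ] sides [0.091 0.093 0.092 0.092] 44.9
tee [ 0.386 -0.265  0.017]
elbow [0.39  0.248 0.017]
nut [0.441 0.088 0.017]
flange [ 0.459 -0.068  0.017]
mug [0.375 0.448 0.017]
```

```bash
cat >> h.py <<'E'
def yaw(o): 
    m=R.from_quat(o["tcp_rot"]).as_matrix(); return np.degrees(np.arctan2(m[1,0],m[0,0]))
def goto(x,y,z,yw):
    """turn first (about tool z), then shift along final axes; units of the moves"""
    o=ctrl.get_obs(); a=np.radians(yw)
    Rf=np.array([[np.cos(a),np.sin(a),0],[np.sin(a),-np.cos(a),0],[0,0,-1]])
    R0=R.from_quat(o["tcp_rot"]).as_matrix()
    rv=R.from_matrix(R0.T@Rf).as_rotvec()
    d=Rf.T@(np.array([x,y,z])-o["tcp_pos"])
    print("t",round(o["time_s"],2),"pos",o["tcp_pos"].round(4),"yaw",yaw(o).round(1),"F",o["force"].round(1),"w",round(o["gripper_width"],3))
    print("TURN",(np.degrees(rv)/6).round(2),"SHIFT",(d/.025).round(2))
E
python3 - <<'E'
from h import *
goto(.386,-.265,.18,-12)
print(proj("wrist",[[.386,-.265,.017]],dict(tcp_pos=np.array([.386,-.265,.18]),tcp_rot=R.from_matrix(np.array([[1,0,0],[0,-1,0],[0,0,-1.]])).as_quat())))
E
```

```text
t 0.15 pos [ 0.217  -0.5052  0.205 ] yaw 23.2 F [-0.9  0.7  0.3] w 1.004
TURN [-0.01  0.    5.87] SHIFT [  4.61 -10.8    1.  ]
[[252.46108238 179.53753271]]
```

Emit:
drive_tool([
  [0, 0, 0.98, 0, 0, 0.1, 100],
  [0, 0, 0.98, 0, 0, 0.1, 100],
  [0, 0, 0.98, 0, 0, 0.1, 100],
  [0, 0, 0.98, 0, 0, 0.1, 100],
  [0, 0, 0.98, 0, 0, 0.1, 100],
  [0, 0, 0.98, 0, 0, 0.1, 100],
  [0, 0, 0, 0.42, -0.98, 0.04, 100],
  [0, 0, 0, 0.42, -0.98, 0.04, 100],
], grip_force=30)

```text
time_s: 0.82
tcp_pos: [0.2476, -0.4614, 0.1878]
tcp_rot: [0.994, -0.106, -0.0, -0.0]
force: [1.1, 0.3, 0.8]
gripper_width: 0.999
```

Emit:
drive_tool([
  [0, 0, 0, 0.42, -0.98, 0.04, 100],
  [0, 0, 0, 0.42, -0.98, 0.04, 100],
  [0, 0, 0, 0.42, -0.98, 0.04, 100],
  [0, 0, 0, 0.42, -0.98, 0.04, 100],
  [0, 0, 0, 0.42, -0.98, 0.04, 100],
  [0, 0, 0, 0.42, -0.98, 0.04, 100],
  [0, 0, 0, 0.42, -0.98, 0.04, 100],
  [0, 0, 0, 0.42, -0.98, 0.04, 100],
])

```text
time_s: 1.48
tcp_pos: [0.3713, -0.2864, 0.1803]
tcp_rot: [0.994, -0.105, -0.0, -0.0]
force: [0.3, 0.5, -0.1]
gripper_width: 0.999
```

Emit:
drive_tool([
  [0, 0, 0, 0.42, -0.98, 0, 100],
  [0, 0, 0, 0, 0, 0, 100],
  [0, 0, 0, 0, 0, 0, 100],
  [0, 0, 0, 0, 0, 0, 100],
  [0, 0, 0, 0, 0, 0, 100],
  [0, 0, 0, 0, 0, 0, 100],
  [0, 0, 0, 0, 0, 0, 100],
  [0, 0, 0, 0, 0, 0, 100],
])

```text
time_s: 2.15
tcp_pos: [0.386, -0.2662, 0.1804]
tcp_rot: [0.994, -0.105, -0.0, -0.0]
force: [0.1, 0.1, -0.1]
gripper_width: 1.001
```

Run:
```python
from h import *
o,im=snap("wrist","w1"); goto(.386,-.265,.18,-12); print(o["qpos"].round(2))
```

```text
t 2.2 pos [ 0.386  -0.2661  0.1804] yaw -12.1 F [ 0.1 -0.4  0.2] w 0.998
TURN [-0.    0.   -0.01] SHIFT [-0.01 -0.04  0.02]
[-0.68  0.14  1.77  0.    1.23  1.1 ]
```

View pics/w1.png

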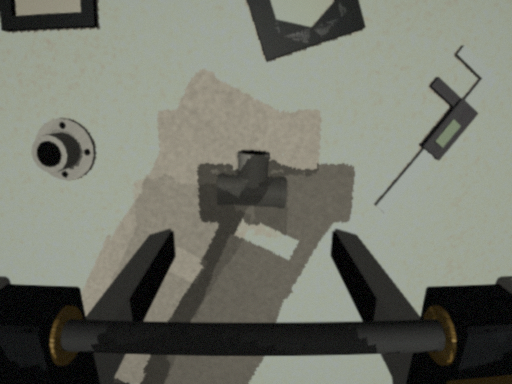

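Run:
```python
from h import *
im=cv2.imread("pics/w1.png")
c=im[130:230,185:335]; c=cv2.convertScaleAbs(c,alpha=2)
cv2.imwrite("pics/w1z.png",cv2.resize(c,None,fx=5,fy=5,interpolation=cv2.INTER_CUBIC))
```

```text
(no output)
```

View pics/w1z.png

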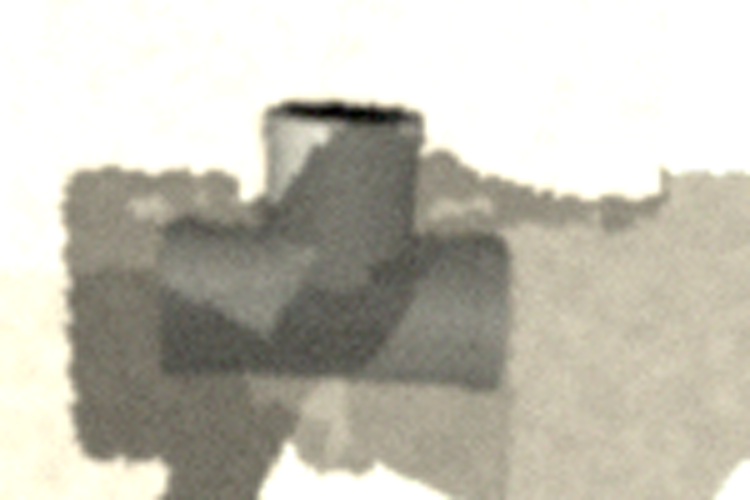

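Run:
```python
from h import *
o=dict(tcp_pos=np.array([.386,-.2661,.1804]),tcp_rot=R.from_matrix(np.array([[1,0,0],[0,-1,0],[0,0,-1.]])).as_quat())
o=ctrl.get_obs()
f=lambda p:(np.array(p,float)+.0)/5+[185-.4,130-.4]
z=.017
tl,bl,tr,br=[plane("wrist",f(p),z,o)[0][:2] for p in [(165,222),(162,375),(505,237),(500,388)]]
sl1,sl2,sr1,sr2=[plane("wrist",f(p),z,o)[0][:2] for p in [(267,125),(270,195),(418,125),(413,215)]]
top=plane("wrist",f((343,103)),.033,o)[0][:2]
cl=(tl+bl)/2;cr=(tr+br)/2;print("bar ends",cl,cr,np.linalg.norm(cl-cr),"diam",np.linalg.norm(tl-bl))
d=cl-cr; print("yaw bar",np.degrees(np.arctan2(d[1],d[0]))-90)
s1=(sl1+sr1)/2;s2=(sl2+sr2)/2;print("stem",s1,s2,np.linalg.norm(sl1-sr1),np.degrees(np.arctan2(*(s1-s2)[::-1])))
print("edge yaws",[np.degrees(np.arctan2(*(a-b)[::-1])) for a,b in[(tl,tr),(bl,br)]])
a=np.radians(-14.4);u=np.array([np.cos(a),np.sin(a)])
bc=(cl+cr)/2; print("centre",bc+.0125*u,"stem end",top,"bar->end",(top-bc)@u, "want .042;  lateral", (top-bc)@[-u[1],u[0]])
```

```text
bar ends [ 0.38317028 -0.22701712] [ 0.3647741  -0.29820708] 0.07352842472090362 diam 0.03432418588061164
yaw bar -14.488842220111067
stem [ 0.41220896 -0.27282227] [ 0.39548476 -0.26906909] 0.03172022556727051 -12.648540093379182
edge yaws [np.float64(75.37185052868237), np.float64(75.64764222720696)]
centre [ 0.38607948 -0.26572072] stem end [ 0.41897323 -0.27434405] bar->end 0.046504867987417556 want .042;  lateral -0.00017206520662218342
```

Run:
```python
from h import *
goto(.4005,-.2694,.009,-14.4)
```

```text
t 2.2 pos [ 0.386  -0.2661  0.1804] yaw -12.1 F [ 0.1 -0.4  0.2] w 0.998
TURN [-0.    0.    0.39] SHIFT [ 0.59 -0.02  6.86]
```

Emit:
drive_tool([
  [0, 0, 0.39, 0.3, -0.01, 0.6, 100],
  [0, 0, 0, 0.29, -0.01, 0.9, 100],
  [0, 0, 0, 0, 0, 0.9, 100],
  [0, 0, 0, 0, 0, 0.9, 100],
  [0, 0, 0, 0, 0, 0.9, 100],
  [0, 0, 0, 0, 0, 0.9, 100],
  [0, 0, 0, 0, 0, 0.5, 100],
  [0, 0, 0, 0, 0, 0.4, 100],
])

```text
time_s: 2.87
tcp_pos: [0.4003, -0.2685, 0.0291]
tcp_rot: [0.992, -0.125, -0.001, -0.0]
force: [0.1, 0.3, -0.2]
gripper_width: 1.001
```

Emit:
drive_tool([
  [0, 0, 0, 0, 0, 0.3, 100],
  [0, 0, 0, 0, 0, 0.3, 100],
  [0, 0, 0, 0, 0, 0.26, 100],
  [0, 0, 0, 0, 0, 0, 100],
  [0, 0, 0, 0, 0, 0, 100],
  [0, 0, 0, 0, 0, 0, 100],
  [0, 0, 0, 0, 0, 0, 100],
  [0, 0, 0, 0, 0, 0, 100],
])

```text
time_s: 3.53
tcp_pos: [0.4009, -0.2688, 0.0094]
tcp_rot: [0.992, -0.125, 0.0, 0.0]
force: [-0.3, 0.4, 0.3]
gripper_width: 0.999
```

Run:
```python
from h import *
o,im=snap("wrist","w2"); goto(.4005,-.2694,.009,-14.4)
```

```text
t 3.58 pos [ 0.4009 -0.2688  0.0093] yaw -14.4 F [-0.2  0.2  1. ] w 1.002
TURN [ 0.   -0.01  0.01] SHIFT [-0.01  0.03  0.01]
```

View pics/w2.png

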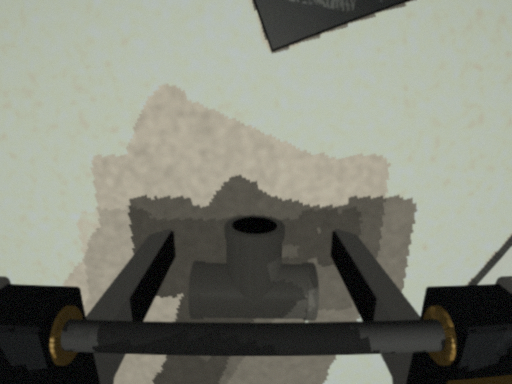

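Emit:
drive_tool([
  [0, 0, 0, 0, 0, 0, 0],
  [0, 0, 0, 0, 0, 0, 0],
  [0, 0, 0, 0, 0, 0, 0],
  [0, 0, 0, 0, 0, 0, 0],
  [0, 0, 0, 0, 0, 0, 0],
  [0, 0, 0, 0, 0, 0, 0],
  [0, 0, 0, 0, 0, 0, 0],
  [0, 0, 0, 0, 0, 0, 0],
], grip_force=35)

```text
time_s: 4.25
tcp_pos: [0.4008, -0.2687, 0.009]
tcp_rot: [0.992, -0.125, 0.0, -0.0]
force: [0.6, 0.0, -0.5]
gripper_width: 0.468
```

Emit:
drive_tool([
  [0, 0, 0, 0, 0, 0, 0],
  [0, 0, 0, 0, 0, 0, 0],
  [0, 0, 0, 0, 0, -0.1, 0],
  [0, 0, 0, 0, 0, -0.2, 0],
  [0, 0, 0, 0, 0, -0.4, 0],
  [0, 0, 0, 0, 0, -0.5, 0],
  [0, 0, 0, 0, 0, -0.6, 0],
  [0, 0, 0, 0, 0, -0.6, 0],
])

```text
time_s: 4.92
tcp_pos: [0.4006, -0.2686, 0.0703]
tcp_rot: [0.992, -0.125, 0.0, 0.0]
force: [-0.0, -0.2, -2.5]
gripper_width: 0.333
```

Run:
```python
from h import *
o,im=snap("wrist","w3")
a=np.radians(-19.6)
print("xy tgt",.5498+.015*np.cos(a),.3444+.015*np.sin(a)); goto(.5498+.015*np.cos(a),.3444+.015*np.sin(a),.08,-19.6)
```

```text
xy tgt 0.5639308617918094 0.33936822645374615
t 4.97 pos [ 0.4018 -0.2695  0.0731] yaw -14.4 F [ 1.1 -0.2  1.4] w 0.333
TURN [ 0.01 -0.04  0.87] SHIFT [ -2.06 -25.12  -0.28]
```

View pics/w3.png

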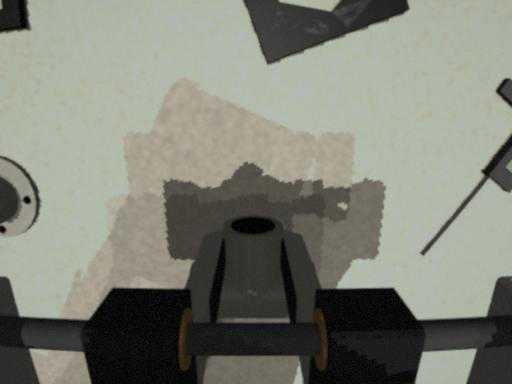

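Emit:
drive_tool([
  [0, 0, 0.87, -0.04, -0.5, -0.1, 0],
  [0, 0, 0, -0.08, -0.98, -0.1, 0],
  [0, 0, 0, -0.08, -0.98, -0.08, 0],
  [0, 0, 0, -0.08, -0.98, 0, 0],
  [0, 0, 0, -0.08, -0.98, 0, 0],
  [0, 0, 0, -0.08, -0.98, 0, 0],
  [0, 0, 0, -0.08, -0.98, 0, 0],
  [0, 0, 0, -0.08, -0.98, 0, 0],
])

```text
time_s: 5.63
tcp_pos: [0.4473, -0.0889, 0.0763]
tcp_rot: [0.985, -0.17, 0.0, 0.0]
force: [0.3, 0.2, -2.2]
gripper_width: 0.333
```

Emit:
drive_tool([
  [0, 0, 0, -0.08, -0.98, 0, 0],
  [0, 0, 0, -0.08, -0.98, 0, 0],
  [0, 0, 0, -0.08, -0.98, 0, 0],
  [0, 0, 0, -0.08, -0.98, 0, 0],
  [0, 0, 0, -0.08, -0.98, 0, 0],
  [0, 0, 0, -0.08, -0.98, 0, 0],
  [0, 0, 0, -0.08, -0.98, 0, 0],
  [0, 0, 0, -0.08, -0.98, 0, 0],
])

```text
time_s: 6.3
tcp_pos: [0.4979, 0.1012, 0.0762]
tcp_rot: [0.985, -0.17, 0.0, -0.0]
force: [0.7, -0.6, -3.2]
gripper_width: 0.335
```

Emit:
drive_tool([
  [0, 0, 0, -0.08, -0.98, 0, 0],
  [0, 0, 0, -0.08, -0.98, 0, 0],
  [0, 0, 0, -0.08, -0.98, 0, 0],
  [0, 0, 0, -0.08, -0.98, 0, 0],
  [0, 0, 0, -0.08, -0.98, 0, 0],
  [0, 0, 0, -0.08, -0.98, 0, 0],
  [0, 0, 0, -0.08, -0.98, 0, 0],
  [0, 0, 0, -0.08, -0.6, 0, 0],
])

```text
time_s: 6.97
tcp_pos: [0.5454, 0.2831, 0.076]
tcp_rot: [0.986, -0.17, 0.0, -0.0]
force: [0.2, -0.4, -2.4]
gripper_width: 0.331
```

Run:
```python
from h import *
goto(.5639,.3394,.08,-19.6)
```

```text
t 6.97 pos [0.5454 0.2831 0.076 ] yaw -19.5 F [ 0.2 -0.4 -2.4] w 0.331
TURN [-0.   -0.    0.01] SHIFT [-0.06 -2.37 -0.16]
```

Emit:
drive_tool([
  [0, 0, 0, -0.02, -0.9, 0, 0],
  [0, 0, 0, -0.02, -0.8, 0, 0],
  [0, 0, 0, 0, -0.5, 0, 0],
  [0, 0, 0, 0, -0.17, 0, 0],
  [0, 0, 0, 0, 0, 0, 0],
  [0, 0, 0, 0, 0, 0, 0],
  [0, 0, 0, 0, 0, 0, 0],
  [0, 0, 0, 0, 0, 0, 0],
])

```text
time_s: 7.63
tcp_pos: [0.5642, 0.3364, 0.0761]
tcp_rot: [0.985, -0.17, -0.0, 0.0]
force: [0.7, -0.0, -3.0]
gripper_width: 0.33
```

Run:
```python
from h import *
o,im=snap("wrist","w4"); goto(.5639,.3394,.012,-19.6)
o,im=snap("side","s4")
```

```text
t 7.68 pos [0.5642 0.3365 0.0761] yaw -19.6 F [ 0.1 -0.2 -1.7] w 0.334
TURN [ 0. -0. -0.] SHIFT [-0.05 -0.1   2.57]
```

View pics/w4.png

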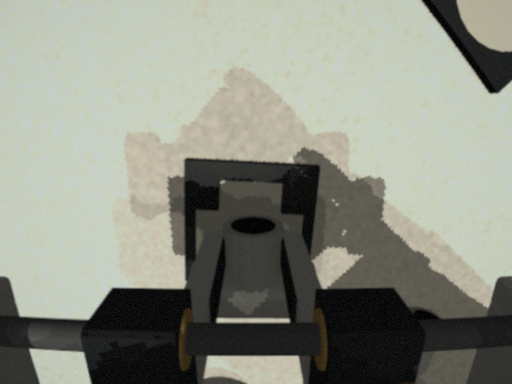

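View pics/s4.png

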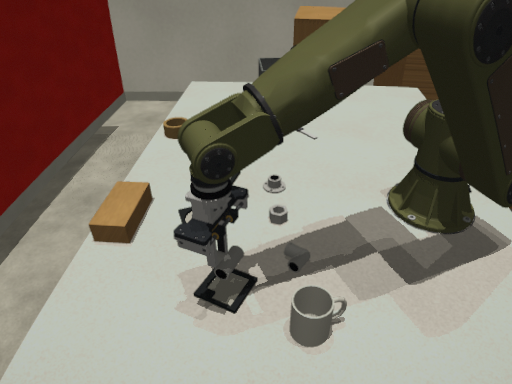

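Run:
```python
from h import *
im=cv2.imread("pics/w4.png")
c=cv2.convertScaleAbs(im[145:265,170:335],alpha=2.5)
cv2.imwrite("pics/w4z.png",cv2.resize(c,None,fx=4.8,fy=4.8,interpolation=cv2.INTER_CUBIC))
```

```text
(no output)
```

View pics/w4z.png

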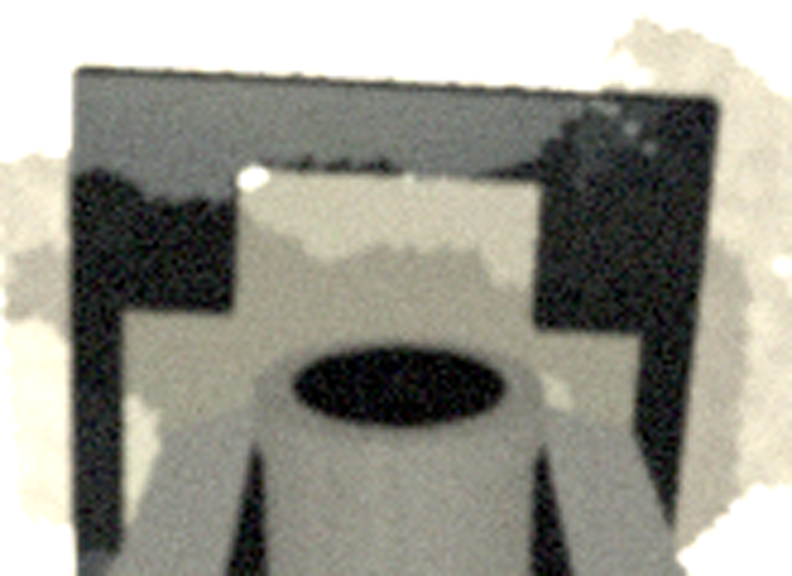

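Run:
```python
from h import *
o=ctrl.get_obs()
f=lambda p:np.array(p,float)/4.8+[170-.4,145-.4]
P=lambda p,z=.01:plane("wrist",f(p),z,o)[0][:2]
A,B=P((77,74)),P((716,103))
e=B-A; print("edge",np.linalg.norm(e),"yaw",np.degrees(np.arctan2(e[1],e[0]))+90)
ya=np.arctan2(e[1],e[0])+np.pi/2; u=np.array([np.cos(ya),np.sin(ya)]);v=np.array([-u[1],u[0]])
print("centre from edge",(A+B)/2-.052*u)
for a,b in [((240,172),(542,182)),((120,305),(235,310)),((535,328),(640,333))]:
    a,b=P(a),P(b);e=b-a;print(np.linalg.norm(e),np.degrees(np.arctan2(e[1],e[0]))+90, (a+b)/2)
s=(P((240,172))+P((542,182)))/2
print("centre from stem end (pocket end at x~.0295+.0085)",s-.038*u, "lat of stem vs edge",(s-(A+B)/2)@v)
sh=(P((235,310))+P((535,328)))/2; print("centre from shoulder (x=4.5+8.5=.0125..)",sh-.0125*u)
```

```text
edge 0.10114471256156153 yaw -22.232804576980683
centre from edge [0.54991672 0.34375302]
0.04838641078938162 -21.5497423891823 [0.58479748 0.32984225]
0.018933915855465173 -22.15782724706598 [0.57583507 0.37030584]
0.017404479578249935 -22.53337567061476 [0.54945206 0.30809115]
centre from stem end (pocket end at x~.0295+.0085) [0.54962263 0.34422034] lat of stem vs edge 0.0003213047415251943
centre from shoulder (x=4.5+8.5=.0125..) [0.55095506 0.34356317]
```

Run:
```python
from h import *
goto(.5640,.3384,.0125,-22); print(ctrl.get_obs()["qpos"])
```

```text
t 7.73 pos [0.5642 0.3366 0.0762] yaw -19.6 F [ 0.8  0.6 -2. ] w 0.331
TURN [-0.  -0.   0.4] SHIFT [-0.04 -0.06  2.55]
[ 4.82199108e-01  6.56544324e-01  1.31042466e+00 -4.11802076e-05
  1.17451586e+00  2.39552488e+00]
```

Emit:
drive_tool([
  [0, 0, 0.2, -0.02, -0.03, 0.2, 0],
  [0, 0, 0.2, -0.02, -0.03, 0.5, 0],
  [0, 0, 0, 0, 0, 0.5, 0],
  [0, 0, 0, 0, 0, 0.5, 0],
  [0, 0, 0, 0, 0, 0.3, 0],
  [0, 0, 0, 0, 0, 0.2, 0],
  [0, 0, 0, 0, 0, 0.2, 0],
  [0, 0, 0, 0, 0, 0.15, 0],
])

```text
time_s: 8.4
tcp_pos: [0.5638, 0.3389, 0.0117]
tcp_rot: [0.982, -0.191, 0.0, 0.0]
force: [0.5, -5.4, 25.9]
gripper_width: 0.336
```

Emit:
drive_tool([
  [0, 0, 0, 0, 0, 0, 0],
  [0, 0, 0, 0, 0, 0, 0],
  [0, 0, 0, 0, 0, 0, 0],
  [0, 0, 0, 0, 0, 0, 0],
  [0, 0, 0, 0, 0, 0, 0],
  [0, 0, 0, 0, 0, 0, 0],
  [0, 0, 0, 0, 0, 0, 0],
  [0, 0, 0, 0, 0, 0, 0],
])

```text
time_s: 9.07
tcp_pos: [0.5638, 0.339, 0.0122]
tcp_rot: [0.982, -0.191, 0.0, -0.0]
force: [0.5, -0.4, -1.8]
gripper_width: 0.33
```

Run:
```python
from h import *
o,im=snap("wrist","w5"); goto(.5640,.3384,.0125,-22)
```

```text
t 9.12 pos [0.5638 0.3389 0.0122] yaw -22.0 F [-0.1  0.2 -3.5] w 0.335
TURN [-0. -0.  0.] SHIFT [ 0.02  0.02 -0.01]
```

View pics/w5.png

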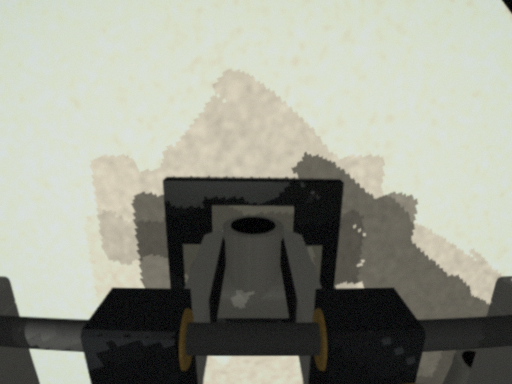

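Emit:
drive_tool([
  [0, 0, 0, 0, 0, 0.01, 0],
  [0, 0, 0, 0, 0, 0, 36],
  [0, 0, 0, 0, 0, 0, 40],
  [0, 0, 0, 0, 0, 0, 46],
  [0, 0, 0, 0, 0, 0, 52],
  [0, 0, 0, 0, 0, 0, 58],
  [0, 0, 0, 0, 0, 0, 58],
  [0, 0, 0, 0, 0, 0, 58],
])

```text
time_s: 9.78
tcp_pos: [0.5638, 0.3389, 0.012]
tcp_rot: [0.982, -0.191, 0.0, -0.0]
force: [-1.0, 0.2, 0.4]
gripper_width: 0.576
```

Emit:
drive_tool([
  [0, 0, 0, 0, 0, -0.2, 58],
  [0, 0, 0, 0, 0, -0.4, 58],
  [0, 0, 0, 0, 0, -0.7, 58],
  [0, 0, 0, 0, 0, -1, 58],
  [0, 0, 0, 0, 0, -1, 70],
  [0, 0, 0, 0, 0, -1, 80],
  [0, 0, 0, 0, 0, -1, 100],
  [0, 0, 0, 0, 0, -0.5, 100],
])

```text
time_s: 10.45
tcp_pos: [0.5645, 0.3394, 0.1615]
tcp_rot: [0.982, -0.191, 0.002, -0.002]
force: [-0.1, 0.6, 0.4]
gripper_width: 0.825
```

Run:
```python
from h import *
o,im=snap("wrist","w6"); goto(.40,.25,.18,-22); print(o["qpos"])
```

```text
t 10.5 pos [0.565  0.3396 0.1626] yaw -22.0 F [0.1 0.3 3.1] w 0.872
TURN [-0.05 -0.04  0.  ] SHIFT [-4.78  5.8  -0.7 ]
[4.85675071e-01 5.75836447e-01 1.23209217e+00 1.16766827e-05
 1.32881482e+00 2.44021584e+00]
```

View pics/w6.png

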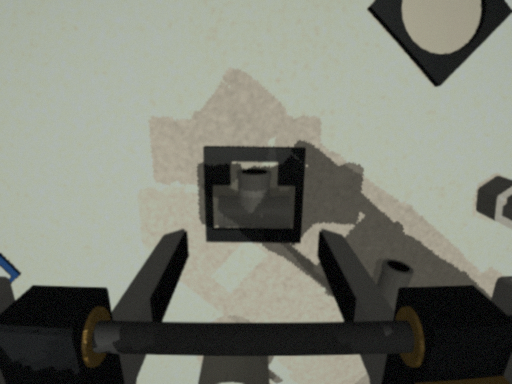

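Run:
```python
from h import *
goto(.39,.248,.18,-22); goto(.39,.248,.18,58)
```

```text
t 10.5 pos [0.565  0.3396 0.1626] yaw -22.0 F [0.1 0.3 3.1] w 0.872
TURN [-0.05 -0.04  0.  ] SHIFT [-5.12  6.02 -0.7 ]
t 10.5 pos [0.565  0.3396 0.1626] yaw -22.0 F [0.1 0.3 3.1] w 0.872
TURN [-1.000e-02 -7.000e-02 -1.333e+01] SHIFT [-6.82 -3.99 -0.7 ]
```

Emit:
drive_tool([
  [0, 0, 0, -0.3, 0.4, -0.1, 100],
  [0, 0, 0, -0.8, 0.94, -0.1, 100],
  [0, 0, 0, -0.8, 0.94, -0.1, 100],
  [0, 0, 0, -0.8, 0.94, 0, 100],
  [0, 0, 0, -0.8, 0.94, 0, 100],
  [0, 0, 0, -0.8, 0.94, 0, 100],
  [0, 0, 0, -0.8, 0.92, 0, 100],
  [0, 0, -0.6, 0, 0, 0, 100],
])

```text
time_s: 11.17
tcp_pos: [0.3853, 0.2453, 0.1636]
tcp_rot: [0.987, -0.16, -0.001, 0.001]
force: [0.5, -0.1, 0.1]
gripper_width: 1.003
```

Emit:
drive_tool([
  [0, 0, -1, 0, 0, 0, 100],
  [0, 0, -1, 0, 0, 0, 100],
  [0, 0, -1, 0, 0, 0, 100],
  [0, 0, -1, 0, 0, 0, 100],
  [0, 0, -1, 0, 0, 0, 100],
  [0, 0, -1, 0, 0, 0, 100],
  [0, 0, -1, 0, 0, 0, 100],
  [0, 0, -1, 0, 0, 0, 100],
])

```text
time_s: 11.83
tcp_pos: [0.3888, 0.247, 0.1637]
tcp_rot: [0.966, 0.258, -0.001, 0.0]
force: [-0.5, -0.1, 1.0]
gripper_width: 0.998
```

Emit:
drive_tool([
  [0, 0, -1, 0, 0, 0, 100],
  [0, 0, -1, 0, 0, 0, 100],
  [0, 0, -1, 0, 0, 0, 100],
  [0, 0, -1, 0, 0, 0, 100],
  [0, 0, -0.7, 0, 0, 0, 100],
  [0, 0, 0, 0, 0, 0, 100],
  [0, 0, 0, 0, 0, 0, 100],
  [0, 0, 0, 0, 0, 0, 100],
])

```text
time_s: 12.5
tcp_pos: [0.389, 0.247, 0.1641]
tcp_rot: [0.876, 0.482, -0.0, -0.0]
force: [0.7, -0.7, 1.1]
gripper_width: 1.001
```

Run:
```python
from h import *
o,im=snap("wrist","w7"); goto(.39,.248,.18,58); print(o["qpos"].round(2))
c=cv2.convertScaleAbs(im[110:260,155:355],alpha=1.6)
cv2.imwrite("pics/w7z.png",cv2.resize(c,None,fx=4,fy=4,interpolation=cv2.INTER_CUBIC))
```

```text
t 12.55 pos [0.3891 0.2471 0.1642] yaw 57.7 F [0.2 1.1 0.3] w 1.002
TURN [-0.    0.   -0.05] SHIFT [ 0.05  0.01 -0.63]
[0.49 0.14 1.81 0.   1.19 1.05]
```

View pics/w7.png

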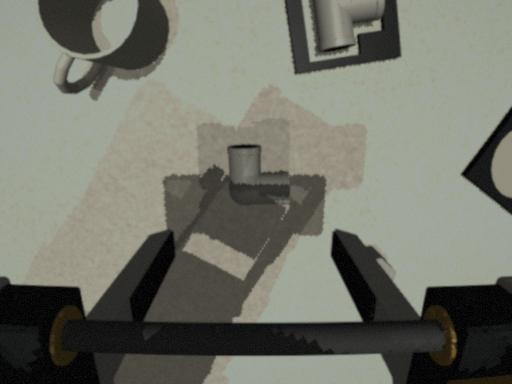

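View pics/w7z.png

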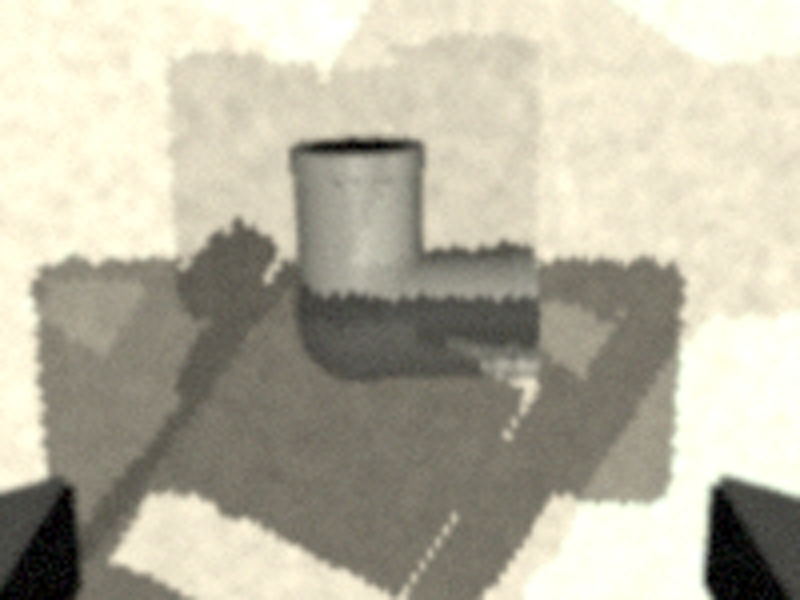

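Run:
```python
from h import *
o=ctrl.get_obs()
f=lambda p:np.array(p,float)/4+[155-.4,110-.4]
P=lambda p,z=.017:plane("wrist",f(p),z,o)[0][:2]
l1,l2,r1,r2=P((299,190)),P((301,265)),P((420,190)),P((417,240))
print("dia",np.linalg.norm(l1-r1)); m1=(l1+r1)/2;
print("edge dirs",[np.degrees(np.arctan2(*(a-b)[::-1])) for a,b in[(l1,l2),(r1,r2)]])
t1,t2=P((440,252)),P((525,248)); print("bar edge dir +90",np.degrees(np.arctan2(*(t2-t1)[::-1]))+90)
b1,b2=P((380,378)),P((480,374)); print("bot dir",np.degrees(np.arctan2(*(b2-b1)[::-1]))+90)
u=R.from_quat(o["tcp_rot"]).as_matrix()[:2,0]; v=R.from_quat(o["tcp_rot"]).as_matrix()[:2,1]
# in tool frame relative to tcp
T=lambda p:np.array([(p-o["tcp_pos"][:2])@u,(p-o["tcp_pos"][:2])@v]).round(4)
print("mid leg",T(m1),"bar top",T((t1+t2)/2),"bar bot",T(P((420,377))),"right end",T(P((540,310))),"left outer",T(P((301,300))),"top rim@.0",T(P((358,140),.005)),"@.034",T(P((358,150),.033)))
```

```text
dia 0.03032957138220513
edge dirs [np.float64(58.147887498131695), np.float64(54.62333419778088)]
bar edge dir +90 60.50420337300007
bot dir 60.09760810912823
mid leg [ 0.0269 -0.0085] bar top [0.0115 0.0226] bar bot [-0.0223  0.007 ] right end [-0.0042  0.0377] left outer [-0.0016 -0.0237] top rim@.0 [ 0.0378 -0.0091] @.034 [ 0.039  -0.0084]
```

Run:
```python
from h import *
o=ctrl.get_obs(); M=R.from_quat(o["tcp_rot"]).as_matrix()
p=o["tcp_pos"]+M@[.023,-.0083,0]; print(p); goto(p[0],p[1],.009,58.4)
```

```text
[0.39434554 0.27095051 0.16421707]
t 12.55 pos [0.3891 0.2471 0.1642] yaw 57.7 F [0.2 1.1 0.3] w 1.002
TURN [-0.    0.   -0.12] SHIFT [ 0.92 -0.32  6.21]
```

Emit:
drive_tool([
  [0, 0, -0.12, 0.3, -0.1, 0.4, 100],
  [0, 0, 0, 0.32, -0.12, 0.8, 100],
  [0, 0, 0, 0.3, -0.1, 0.9, 100],
  [0, 0, 0, 0, 0, 0.9, 100],
  [0, 0, 0, 0, 0, 0.9, 100],
  [0, 0, 0, 0, 0, 0.8, 100],
  [0, 0, 0, 0, 0, 0.5, 100],
  [0, 0, 0, 0, 0, 0.4, 100],
])

```text
time_s: 13.22
tcp_pos: [0.3938, 0.2709, 0.0224]
tcp_rot: [0.872, 0.489, -0.001, -0.0]
force: [-0.3, 0.2, -0.2]
gripper_width: 1.001
```

Emit:
drive_tool([
  [0, 0, 0, 0, 0, 0.3, 100],
  [0, 0, 0, 0, 0, 0.2, 100],
  [0, 0, 0, 0, 0, 0.11, 100],
  [0, 0, 0, 0, 0, 0, 100],
  [0, 0, 0, 0, 0, 0, 100],
  [0, 0, 0, 0, 0, 0, 100],
  [0, 0, 0, 0, 0, 0, 100],
  [0, 0, 0, 0, 0, 0, 100],
])

```text
time_s: 13.88
tcp_pos: [0.3946, 0.271, 0.0096]
tcp_rot: [0.872, 0.489, 0.0, -0.0]
force: [0.7, 0.2, 0.7]
gripper_width: 0.999
```

Run:
```python
from h import *
o,im=snap("wrist","w8"); goto(.3943,.2710,.009,58.4)
```

```text
t 13.93 pos [0.3946 0.271  0.0095] yaw 58.5 F [ 0.6 -0.4 -0. ] w 0.998
TURN [ 0.   -0.    0.02] SHIFT [-0.   -0.01  0.02]
```

View pics/w8.png

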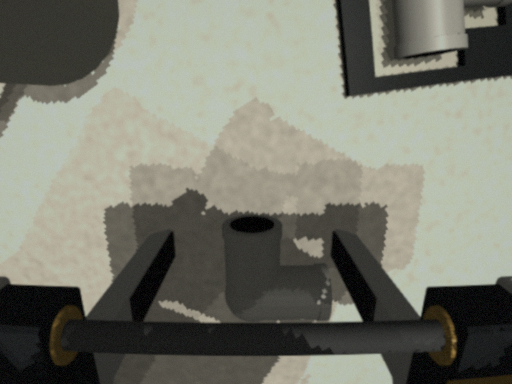

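Emit:
drive_tool([
  [0, 0, 0, 0, 0, 0, 0],
  [0, 0, 0, 0, 0, 0, 0],
  [0, 0, 0, 0, 0, 0, 0],
  [0, 0, 0, 0, 0, 0, 0],
  [0, 0, 0, 0, 0, 0, 0],
  [0, 0, 0, 0, 0, 0, 0],
  [0, 0, 0, 0, 0, 0, 0],
  [0, 0, 0, 0, 0, 0, 0],
])

```text
time_s: 14.6
tcp_pos: [0.3945, 0.2709, 0.0092]
tcp_rot: [0.872, 0.489, 0.0, -0.0]
force: [-0.4, 0.2, -0.8]
gripper_width: 0.469
```

Emit:
drive_tool([
  [0, 0, 0, 0, 0, 0, 0],
  [0, 0, 0, 0, 0, 0, 0],
  [0, 0, 0, 0, 0, -0.1, 0],
  [0, 0, 0, 0, 0, -0.3, 0],
  [0, 0, 0, 0, 0, -0.5, 0],
  [0, 0, 0, 0, 0, -0.7, 0],
  [0, 0, 0, 0, 0, -0.8, 0],
  [0, 0, 0, 0, 0, -0.6, 0],
])

```text
time_s: 15.27
tcp_pos: [0.3946, 0.271, 0.0861]
tcp_rot: [0.872, 0.489, 0.001, -0.0]
force: [0.7, 0.9, -1.5]
gripper_width: 0.333
```

Run:
```python
from h import *
o,im=snap("wrist","w9")
cx,cy=.6368,-.1035;yw=77.6;a=np.radians(yw);tx=np.array([np.cos(a),np.sin(a)]);ty=np.array([np.sin(a),-np.cos(a)])
p=np.array([cx,cy])+.015*tx-.0135*ty; print(p)
goto(p[0],p[1],.085,58.4);goto(p[0],p[1],.085,yw)
```

```text
[ 0.62683595 -0.08595099]
t 15.32 pos [0.3957 0.2716 0.0885] yaw 58.5 F [2.4 1.  1. ] w 0.331
TURN [ 0.02 -0.04  0.02] SHIFT [-7.34 15.37  0.14]
t 15.32 pos [0.3957 0.2716 0.0885] yaw 58.5 F [2.4 1.  1. ] w 0.331
TURN [ 0.03 -0.04 -3.18] SHIFT [-11.98  12.1    0.14]
```

View pics/w9.png

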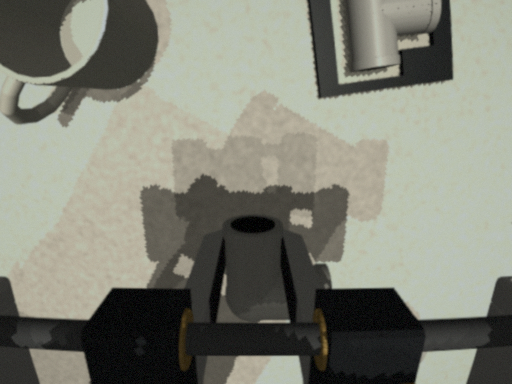

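Emit:
drive_tool([
  [0, 0, -0.8, 0, 0, 0, 0],
  [0, 0, -0.9, 0, 0, 0, 0],
  [0, 0, -0.9, 0, 0, 0, 0],
  [0, 0, -0.58, -0.3, 0.3, 0, 0],
  [0, 0, 0, -0.7, 0.7, 0, 0],
  [0, 0, 0, -0.95, 0.95, 0, 0],
  [0, 0, 0, -0.95, 0.95, 0, 0],
  [0, 0, 0, -0.95, 0.95, 0, 0],
])

```text
time_s: 15.98
tcp_pos: [0.4676, 0.1546, 0.0841]
tcp_rot: [0.779, 0.627, -0.0, -0.0]
force: [0.8, 0.9, -2.7]
gripper_width: 0.334
```

Emit:
drive_tool([
  [0, 0, 0, -0.95, 0.95, 0, 0],
  [0, 0, 0, -0.95, 0.95, 0, 0],
  [0, 0, 0, -0.95, 0.95, 0, 0],
  [0, 0, 0, -0.95, 0.95, 0, 0],
  [0, 0, 0, -0.95, 0.95, 0, 0],
  [0, 0, 0, -0.95, 0.95, 0, 0],
  [0, 0, 0, -0.95, 0.95, 0, 0],
  [0, 0, 0, -0.75, 0.75, 0, 0],
])

```text
time_s: 16.65
tcp_pos: [0.6089, -0.0667, 0.0838]
tcp_rot: [0.78, 0.626, -0.0, -0.0]
force: [0.3, 0.1, -1.6]
gripper_width: 0.334
```

Emit:
drive_tool([
  [0, 0, 0, -0.5, 0.55, 0, 0],
  [0, 0, 0, -0.2, 0.25, 0, 0],
  [0, 0, 0, 0, 0, 0, 0],
  [0, 0, 0, 0, 0, 0, 0],
  [0, 0, 0, 0, 0, 0, 0],
  [0, 0, 0, 0, 0, 0, 0],
  [0, 0, 0, 0, 0, 0, 0],
  [0, 0, 0, 0, 0, 0, 0],
])

```text
time_s: 17.32
tcp_pos: [0.6239, -0.0853, 0.0844]
tcp_rot: [0.779, 0.627, 0.0, 0.0]
force: [-0.7, 0.0, -1.7]
gripper_width: 0.332
```

Run:
```python
from h import *
o,im=snap("wrist","w10")
goto(.6268,-.0860,.0125,77.6)
c=cv2.convertScaleAbs(im[125:285,155:355],alpha=2)
cv2.imwrite("pics/w10z.png",cv2.resize(c,None,fx=3.6,fy=3.6,interpolation=cv2.INTER_CUBIC))
```

```text
t 17.37 pos [ 0.624  -0.0854  0.0844] yaw 77.6 F [-0.3 -0.4 -1.6] w 0.33
TURN [ 0.   -0.    0.01] SHIFT [0.   0.12 2.88]
```

View pics/w10.png

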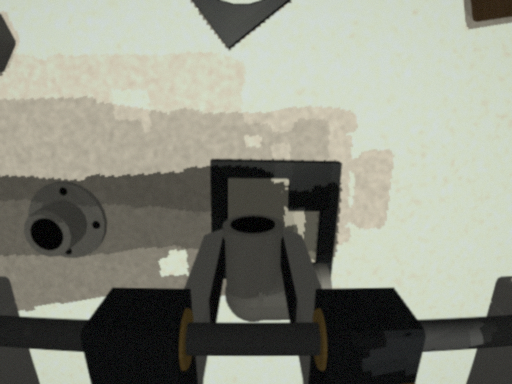

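View pics/w10z.png

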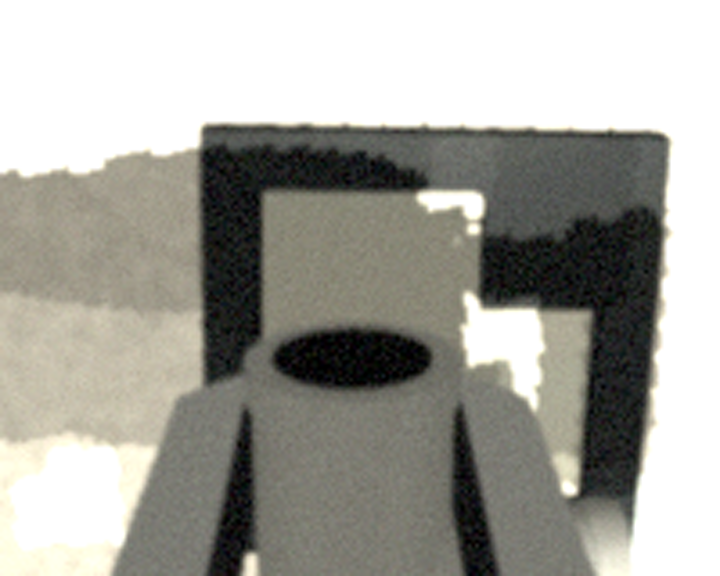

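Run:
```python
from h import *
o=ctrl.get_obs()
f=lambda p:np.array(p,float)/3.6+[155-.4,125-.4]
P=lambda p,z=.01:plane("wrist",f(p),z,o)[0][:2]
A,B=P((205,132)),P((665,140)); e=B-A
yt=np.arctan2(e[1],e[0])+np.pi/2; print("edge",np.linalg.norm(e),"tool yaw",np.degrees(yt))
tx=np.array([np.cos(yt),np.sin(yt)]);ty=np.array([np.sin(yt),-np.cos(yt)])
print("centre edge",(A+B)/2-.052*tx)
a,b=P((262,192)),P((482,192)); e=b-a; print("pocket end",np.linalg.norm(e),np.degrees(np.arctan2(e[1],e[0]))+90)
print("centre pocket",(a+b)/2-.039*tx+.0135*ty)
s1,s2=P((495,307)),P((590,309)); e=s2-s1; print("shoulder",np.degrees(np.arctan2(e[1],e[0]))+90, "centre x from shoulder: ",((s1+s2)/2-((A+B)/2-.052*tx))@tx, "want",-.0135+.017+.0085)
c=((A+B)/2-.052*tx+ (a+b)/2-.039*tx+.0135*ty)/2
c=(c+np.array([.6368,-.1035]))/2; p=c+.015*tx-.0135*ty; print(c,p); goto(*p,.0125,np.degrees(yt))
```

```text
edge 0.10035636087251996 tool yaw 76.72054078398187
centre edge [ 0.63662161 -0.10554125]
pocket end 0.04841611638311046 77.66305152522702
centre pocket [ 0.63654073 -0.10529321]
shoulder 76.31277167320363 centre x from shoulder:  0.012917486342178415 want 0.012000000000000002
[ 0.63669058 -0.10445861] [ 0.62699707 -0.08675873]
t 17.37 pos [ 0.624  -0.0854  0.0844] yaw 77.6 F [-0.3 -0.4 -1.6] w 0.33
TURN [ 0.   -0.    0.15] SHIFT [-0.02  0.13  2.88]
```

Emit:
drive_tool([
  [0, 0, 0.1, -0.02, 0.07, 0.3, 0],
  [0, 0, 0, 0, 0.06, 0.6, 0],
  [0, 0, 0, 0, 0, 0.6, 0],
  [0, 0, 0, 0, 0, 0.5, 0],
  [0, 0, 0, 0, 0, 0.3, 0],
  [0, 0, 0, 0, 0, 0.2, 0],
  [0, 0, 0, 0, 0, 0.15, 0],
  [0, 0, 0, 0, 0, 0.1, 0],
])

```text
time_s: 18.03
tcp_pos: [0.6272, -0.0871, 0.0154]
tcp_rot: [0.783, 0.623, 0.0, 0.0]
force: [-0.9, 0.1, -1.5]
gripper_width: 0.335
```

Emit:
drive_tool([
  [0, 0, 0, 0, 0, 0.08, 0],
  [0, 0, 0, 0, 0, 0.05, 0],
  [0, 0, 0, 0, 0, 0, 0],
  [0, 0, 0, 0, 0, 0, 0],
  [0, 0, 0, 0, 0, 0, 0],
  [0, 0, 0, 0, 0, 0, 0],
  [0, 0, 0, 0, 0, 0, 0],
  [0, 0, 0, 0, 0, 0, 0],
])

```text
time_s: 18.7
tcp_pos: [0.6272, -0.0871, 0.0124]
tcp_rot: [0.783, 0.623, 0.0, 0.0]
force: [1.2, -0.1, -1.7]
gripper_width: 0.335
```

Run:
```python
from h import *
o,im=snap("wrist","w11"); goto(.627,-.0868,.0125,77)
```

```text
t 18.75 pos [ 0.6272 -0.0871  0.0124] yaw 77.0 F [ 0.1  1.  -0.4] w 0.333
TURN [ 0. -0.  0.] SHIFT [ 0.01 -0.01 -0.01]
```

View pics/w11.png

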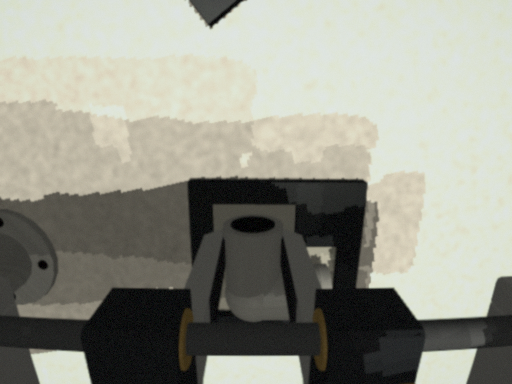

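Emit:
drive_tool([
  [0, 0, 0, 0, 0, 0.02, 0],
  [0, 0, 0, 0, 0, 0, 36],
  [0, 0, 0, 0, 0, 0, 40],
  [0, 0, 0, 0, 0, 0, 46],
  [0, 0, 0, 0, 0, 0, 52],
  [0, 0, 0, 0, 0, 0, 58],
  [0, 0, 0, 0, 0, 0, 58],
  [0, 0, 0, 0, 0, 0, 58],
])

```text
time_s: 19.42
tcp_pos: [0.6271, -0.0871, 0.0117]
tcp_rot: [0.783, 0.623, 0.0, 0.0]
force: [-0.7, 0.3, -0.3]
gripper_width: 0.579
```

Emit:
drive_tool([
  [0, 0, 0, 0, 0, -0.2, 58],
  [0, 0, 0, 0, 0, -0.4, 58],
  [0, 0, 0, 0, 0, -0.7, 58],
  [0, 0, 0, 0, 0, -1, 58],
  [0, 0, 0, 0, 0, -1, 70],
  [0, 0, 0, 0, 0, -1, 80],
  [0, 0, 0, 0, 0, -1, 100],
  [0, 0, 0, 0, 0, -0.5, 100],
])

```text
time_s: 20.08
tcp_pos: [0.628, -0.0872, 0.1611]
tcp_rot: [0.783, 0.623, 0.002, 0.002]
force: [1.0, -0.3, 0.5]
gripper_width: 0.83
```

Run:
```python
from h import *
o,im=snap("wrist","w12"); goto(.441,.088,.17,77); goto(.441,.088,.17,30)
```

```text
t 20.13 pos [ 0.6285 -0.0873  0.1622] yaw 77.0 F [0.3 0.2 2.1] w 0.87
TURN [ 0.06 -0.    0.  ] SHIFT [ 5.15 -8.88 -0.31]
t 20.13 pos [ 0.6285 -0.0873  0.1622] yaw 77.0 F [0.3 0.2 2.1] w 0.87
TURN [ 0.06 -0.03  7.83] SHIFT [-2.99 -9.82 -0.31]
```

View pics/w12.png

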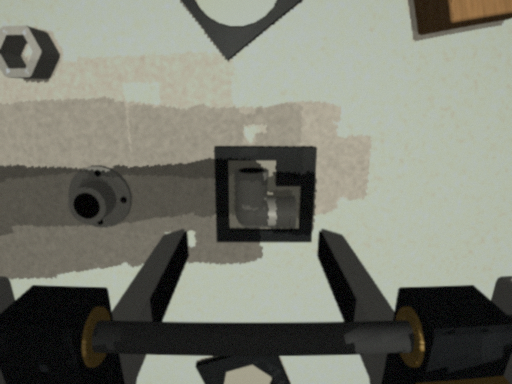

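Emit:
drive_tool([
  [0, 0, 0, 0.3, -0.5, -0.1, 100],
  [0, 0, 0, 0.57, -0.98, -0.1, 100],
  [0, 0, 0, 0.57, -0.98, 0, 100],
  [0, 0, 0, 0.57, -0.98, 0, 100],
  [0, 0, 0, 0.57, -0.98, 0, 100],
  [0, 0, 0, 0.57, -0.98, 0, 100],
  [0, 0, 0, 0.57, -0.98, 0, 100],
  [0, 0, 0, 0.57, -0.98, 0, 100],
])

```text
time_s: 20.8
tcp_pos: [0.4704, 0.0595, 0.1609]
tcp_rot: [0.783, 0.623, -0.0, -0.0]
force: [0.9, 1.0, 0.0]
gripper_width: 0.998
```

Emit:
drive_tool([
  [0, 0, 0, 0.5, -0.9, 0, 100],
  [0, 0, 0, 0.3, -0.5, 0, 100],
  [0, 0, 0, 0.1, -0.12, 0, 100],
  [0, 0, 0, 0, 0, 0, 100],
  [0, 0, 0, 0, 0, 0, 100],
  [0, 0, 0, 0, 0, 0, 100],
  [0, 0, 0, 0, 0, 0, 100],
  [0, 0, 0, 0, 0, 0, 100],
])

```text
time_s: 21.47
tcp_pos: [0.4403, 0.0888, 0.1615]
tcp_rot: [0.783, 0.622, -0.0, -0.0]
force: [-0.2, 0.2, 0.1]
gripper_width: 0.996
```

Run:
```python
from h import *
o,im=snap("wrist","w13"); goto(.441,.088,.17,77)
c=cv2.convertScaleAbs(im[110:260,155:355],alpha=1.6)
cv2.imwrite("pics/w13z.png",cv2.resize(c,None,fx=4,fy=4,interpolation=cv2.INTER_CUBIC))
```

```text
t 21.52 pos [0.4402 0.0889 0.1615] yaw 77.0 F [ 0.2 -0.   0.4] w 0.998
TURN [-0.    0.   -0.01] SHIFT [-0.03  0.04 -0.34]
```

View pics/w13.png

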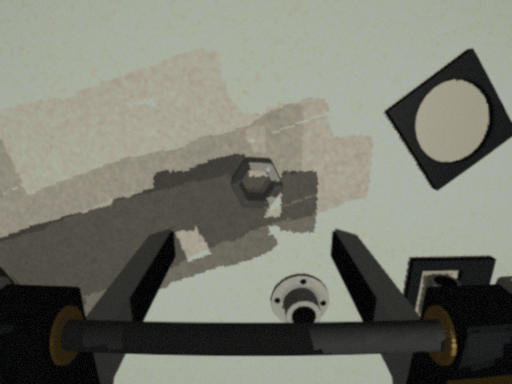

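View pics/w13z.png

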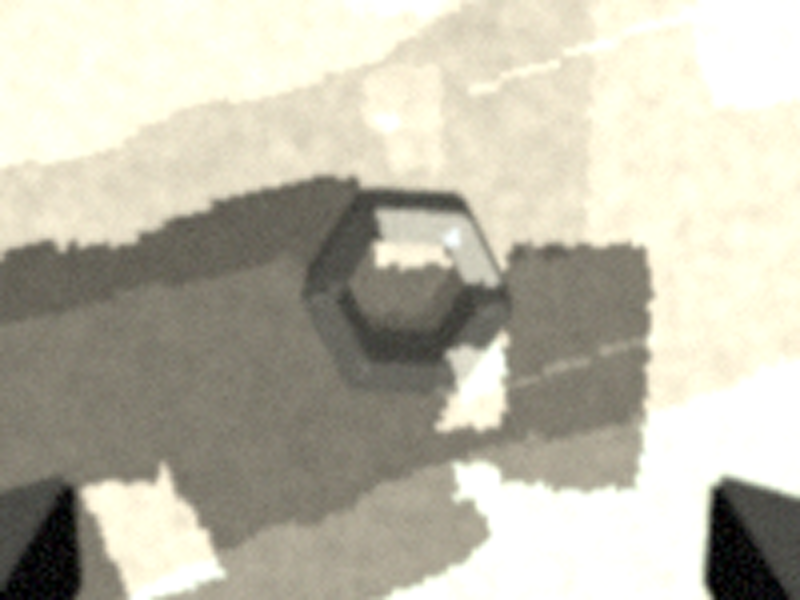

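Run:
```python
from h import *
o=ctrl.get_obs()
f=lambda p:np.array(p,float)/4+[155-.4,110-.4]
P=lambda p,z=.032:plane("wrist",f(p),z,o)[0][:2]
V=[P(p) for p in [(305,290),(355,388),(450,390),(510,295),(465,208),(364,205)]]
V=np.array(V);print(V.mean(0),"across corners",[np.linalg.norm(V[i]-V[i+3]).round(4) for i in range(3)],"sides",[np.linalg.norm(V[i]-V[(i+1)%6]).round(4) for i in range(6)])
print([(np.degrees(np.arctan2(*(V[i+3]-V[i])[::-1]))%60).round(1) for i in range(3)])
c=V.mean(0); print((V[0]+V[3])/2); goto(*c,.009,45.7)
```

```text
[0.44433341 0.09179429] across corners [np.float64(0.0497), np.float64(0.0522), np.float64(0.0508)] sides [np.float64(0.0276), np.float64(0.0235), np.float64(0.0281), np.float64(0.0241), np.float64(0.024), np.float64(0.0253)]
[np.float64(45.6), np.float64(46.5), np.float64(41.4)]
[0.4444632  0.09296675]
t 21.52 pos [0.4402 0.0889 0.1615] yaw 77.0 F [ 0.2 -0.   0.4] w 0.998
TURN [-0.    0.    5.21] SHIFT [0.2  0.04 6.1 ]
```

Emit:
drive_tool([
  [0, 0, 0.9, 0, 0, 0.3, 100],
  [0, 0, 0.9, 0, 0, 0.6, 100],
  [0, 0, 0.9, 0, 0, 0.8, 100],
  [0, 0, 0.9, 0, 0, 0.8, 100],
  [0, 0, 0.9, 0, 0, 0.8, 100],
  [0, 0, 0.83, 0.1, 0.02, 0.6, 100],
  [0, 0, 0, 0.1, 0.02, 0.5, 100],
  [0, 0, 0, 0, 0, 0.2, 100],
])

```text
time_s: 22.18
tcp_pos: [0.4437, 0.0921, 0.0451]
tcp_rot: [0.924, 0.383, -0.001, -0.0]
force: [-1.2, -0.1, -0.5]
gripper_width: 1.001
```

Run:
```python
from h import *
o,im=snap("wrist","w14"); goto(.4443,.092,.009,45)
```

```text
t 22.23 pos [0.4435 0.092  0.0451] yaw 45.1 F [-0.4  0.3 -0. ] w 1.002
TURN [-0.01  0.02  0.01] SHIFT [0.02 0.03 1.44]
```

View pics/w14.png

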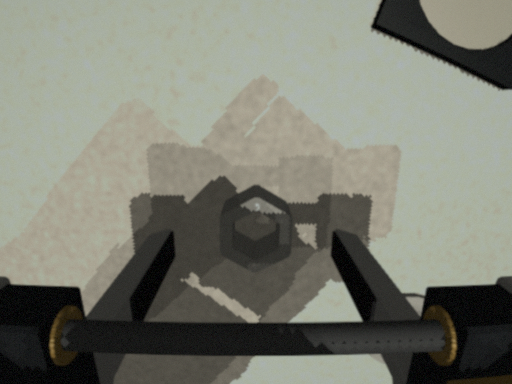

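Emit:
drive_tool([
  [0, 0, 0, 0.02, 0.05, 0.5, 100],
  [0, 0, 0, 0, 0, 0.5, 100],
  [0, 0, 0, 0, 0, 0.3, 100],
  [0, 0, 0, 0, 0, 0.14, 100],
  [0, 0, 0, 0, 0, 0, 0],
  [0, 0, 0, 0, 0, 0, 0],
  [0, 0, 0, 0, 0, 0, 0],
  [0, 0, 0, 0, 0, 0, 0],
])

```text
time_s: 22.9
tcp_pos: [0.4456, 0.0918, 0.0113]
tcp_rot: [0.924, 0.383, 0.0, 0.0]
force: [-0.0, -0.5, 0.7]
gripper_width: 0.754
```

Emit:
drive_tool([
  [0, 0, 0, 0, 0, 0, 0],
  [0, 0, 0, 0, 0, 0, 0],
  [0, 0, 0, 0, 0, 0, 0],
  [0, 0, 0, 0, 0, 0, 0],
  [0, 0, 0, 0, 0, 0, 0],
  [0, 0, 0, 0, 0, 0, 0],
  [0, 0, 0, 0, 0, 0, 0],
  [0, 0, 0, 0, 0, 0, 0],
])

```text
time_s: 23.57
tcp_pos: [0.4454, 0.0917, 0.0108]
tcp_rot: [0.924, 0.383, 0.0, 0.0]
force: [-0.2, -0.2, 3.2]
gripper_width: 0.488
```

Emit:
drive_tool([
  [0, 0, 0, 0, 0, -0.1, 0],
  [0, 0, 0, 0, 0, -0.3, 0],
  [0, 0, 0, 0, 0, -0.5, 0],
  [0, 0, 0, 0, 0, -0.7, 0],
  [0, 0, 0, 0, 0, -0.7, 0],
  [0, 0, 0, 0, 0, -0.6, 0],
  [0, 0, 0, 0, 0, -0.3, 0],
  [0, 0, 0, 0, 0, 0, 0],
])

```text
time_s: 24.23
tcp_pos: [0.446, 0.0918, 0.0923]
tcp_rot: [0.924, 0.383, 0.001, 0.0]
force: [0.2, 0.0, -1.9]
gripper_width: 0.489
```

Run:
```python
from h import *
o,im=snap("wrist","w15"); goto(.5605,-.3497,.09,45); print(o["qpos"].round(2))
```

```text
t 24.28 pos [0.4455 0.0918 0.0911] yaw 45.0 F [-0.2  0.2 -0.6] w 0.487
TURN [ 0.01 -0.01  0.01] SHIFT [-9.23 15.74  0.04]
[0.12 0.23 1.9  0.   1.01 0.91]
```

View pics/w15.png

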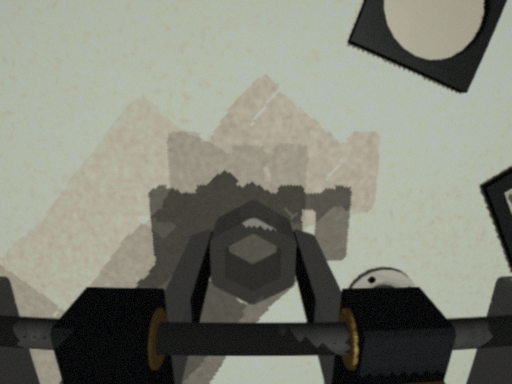

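Emit:
drive_tool([
  [0, 0, 0, -0.3, 0.5, 0, 0],
  [0, 0, 0, -0.57, 0.97, 0, 0],
  [0, 0, 0, -0.57, 0.97, 0, 0],
  [0, 0, 0, -0.57, 0.97, 0, 0],
  [0, 0, 0, -0.57, 0.97, 0, 0],
  [0, 0, 0, -0.57, 0.97, 0, 0],
  [0, 0, 0, -0.57, 0.97, 0, 0],
  [0, 0, 0, -0.57, 0.97, 0, 0],
])

```text
time_s: 24.95
tcp_pos: [0.498, -0.1142, 0.0894]
tcp_rot: [0.924, 0.383, -0.001, -0.001]
force: [-1.0, 0.8, -1.5]
gripper_width: 0.488
```

Emit:
drive_tool([
  [0, 0, 0, -0.57, 0.97, 0, 0],
  [0, 0, 0, -0.57, 0.97, 0, 0],
  [0, 0, 0, -0.57, 0.97, 0, 0],
  [0, 0, 0, -0.57, 0.97, 0, 0],
  [0, 0, 0, -0.57, 0.97, 0, 0],
  [0, 0, 0, -0.57, 0.97, 0, 0],
  [0, 0, 0, -0.57, 0.97, 0, 0],
  [0, 0, 0, -0.5, 0.8, 0, 0],
])

```text
time_s: 25.62
tcp_pos: [0.553, -0.328, 0.0889]
tcp_rot: [0.924, 0.383, -0.001, -0.001]
force: [-0.1, 0.5, -0.9]
gripper_width: 0.487
```

Emit:
drive_tool([
  [0, 0, 0, -0.3, 0.56, 0, 0],
  [0, 0, 0, -0.14, 0.3, 0, 0],
  [0, 0, 0, 0, 0, 0, 0],
  [0, 0, 0, 0, 0, 0, 0],
  [0, 0, 0, 0, 0, 0, 0],
  [0, 0, 0, 0, 0, 0, 0],
  [0, 0, 0, 0, 0, 0, 0],
  [0, 0, 0, 0, 0, 0, 0],
])

```text
time_s: 26.28
tcp_pos: [0.5609, -0.3489, 0.0909]
tcp_rot: [0.924, 0.383, 0.0, 0.0]
force: [-0.1, -0.3, -1.7]
gripper_width: 0.486
```

Run:
```python
from h import *
o,im=snap("wrist","w16"); goto(.5605,-.3497,.0142,45); print(o["qpos"].round(2))
```

```text
t 26.33 pos [ 0.5609 -0.349   0.0909] yaw 45.1 F [-0.   0.7 -1.6] w 0.488
TURN [ 0.   -0.    0.01] SHIFT [-0.03  0.01  3.07]
[-0.61  0.65  1.29  0.    1.21  0.17]
```

View pics/w16.png

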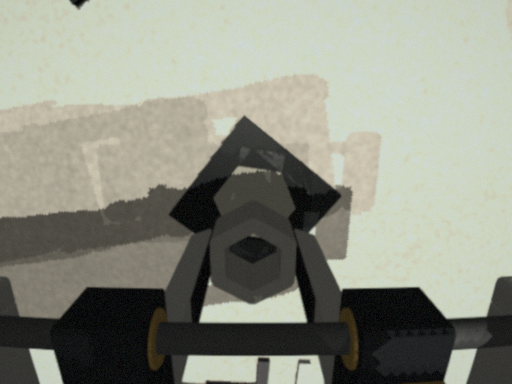

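```bash
python3 - <<'E'
from h import *
o=ctrl.get_obs()
P=lambda p,z=.01:plane("wrist",p,z,o)[0][:2]
L,T,Rr=P((170,213)),P((246,118)),P((340,194))
print("sides",np.linalg.norm(L-T),np.linalg.norm(T-Rr),"diag",np.linalg.norm(L-Rr),"centre",(L+Rr)/2)
zt=o["tcp_pos"][2]-.0108+.032
a,b=P((211,250),zt),P((296,250),zt); print("width",np.linalg.norm(a-b))
t,bt=P((253,208),zt),P((253,303),zt);print("nut",t,bt,np.linalg.norm(t-bt),(t+bt)/2-o["tcp_pos"][:2])
E
python3 -c "
import cv2;im=cv2.imread('pics/w16.png')
cv2.imwrite('pics/w16z.png',cv2.resize(cv2.convertScaleAbs(im[105:315,155:355],alpha=2),None,fx=2.8,fy=2.8,interpolation=2))"
```

```text
sides 0.10104845912566555 0.09879095775273647 diag 0.14294256789452406 centre [ 0.56101494 -0.35073847]
width 0.0448062444237724
nut [ 0.58120271 -0.32866173] [ 0.54177947 -0.36822369] 0.05585105750344517 [0.00058762 0.00060437]
```

View pics/w16z.png

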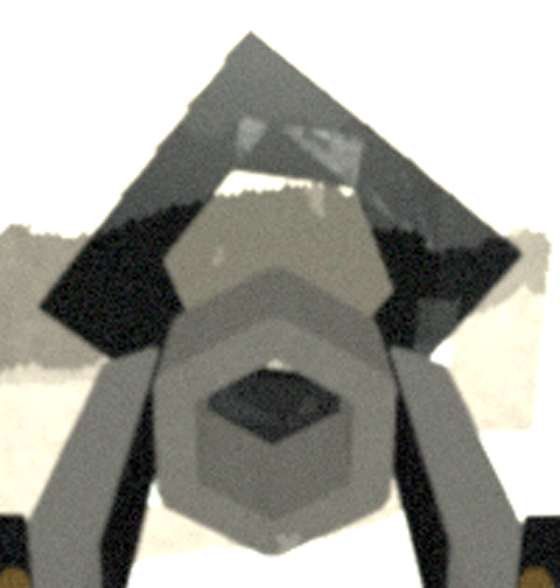

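Run:
```python
from h import *
goto(.5604,-.3507,.0142,45)
```

```text
t 26.33 pos [ 0.5609 -0.349   0.0909] yaw 45.1 F [-0.   0.7 -1.6] w 0.488
TURN [ 0.   -0.    0.01] SHIFT [-0.06  0.03  3.07]
```

Emit:
drive_tool([
  [0, 0, 0, -0.06, 0.03, 0.3, 0],
  [0, 0, 0, 0, 0, 0.6, 0],
  [0, 0, 0, 0, 0, 0.6, 0],
  [0, 0, 0, 0, 0, 0.6, 0],
  [0, 0, 0, 0, 0, 0.4, 0],
  [0, 0, 0, 0, 0, 0.25, 0],
  [0, 0, 0, 0, 0, 0.12, 0],
  [0, 0, 0, 0, 0, 0.08, 0],
])

```text
time_s: 27.0
tcp_pos: [0.5603, -0.3511, 0.0168]
tcp_rot: [0.924, 0.383, 0.0, 0.0]
force: [-0.1, 1.5, -1.5]
gripper_width: 0.492
```

Emit:
drive_tool([
  [0, 0, 0, 0, 0, 0.06, 0],
  [0, 0, 0, 0, 0, 0.05, 0],
  [0, 0, 0, 0, 0, 0, 0],
  [0, 0, 0, 0, 0, 0, 0],
  [0, 0, 0, 0, 0, 0, 0],
  [0, 0, 0, 0, 0, 0, 0],
  [0, 0, 0, 0, 0, 0, 0],
  [0, 0, 0, 0, 0, 0, 0],
])

```text
time_s: 27.67
tcp_pos: [0.5603, -0.3511, 0.0143]
tcp_rot: [0.924, 0.383, 0.0, 0.0]
force: [-0.5, -0.7, -1.3]
gripper_width: 0.487
```

Run:
```python
from h import *
o,im=snap("wrist","w17"); goto(.5604,-.3507,.0142,45)
```

```text
t 27.72 pos [ 0.5603 -0.351   0.0143] yaw 45.0 F [-1.1 -0.2 -0.6] w 0.487
TURN [ 0.   -0.    0.01] SHIFT [ 0.01 -0.01  0.  ]
```

View pics/w17.png

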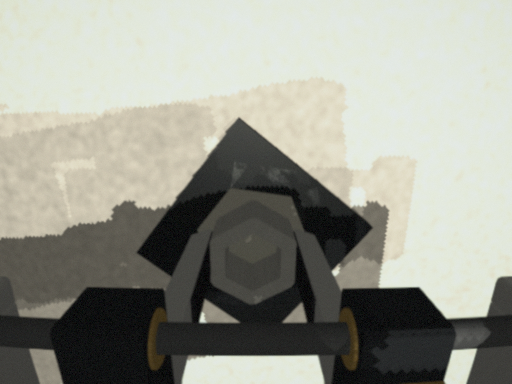

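Emit:
drive_tool([
  [0, 0, 0, 0, 0, 0.02, 0],
  [0, 0, 0, 0, 0, 0, 0],
  [0, 0, 0, 0, 0, 0, 52],
  [0, 0, 0, 0, 0, 0, 56],
  [0, 0, 0, 0, 0, 0, 62],
  [0, 0, 0, 0, 0, 0, 70],
  [0, 0, 0, 0, 0, 0, 70],
  [0, 0, 0, 0, 0, 0, 70],
])

```text
time_s: 28.38
tcp_pos: [0.5603, -0.3511, 0.0137]
tcp_rot: [0.924, 0.383, 0.0, 0.0]
force: [-0.7, 0.4, -0.3]
gripper_width: 0.699
```

Emit:
drive_tool([
  [0, 0, 0, 0, 0, -0.2, 70],
  [0, 0, 0, 0, 0, -0.4, 70],
  [0, 0, 0, 0, 0, -0.7, 70],
  [0, 0, 0, 0, 0, -1, 70],
  [0, 0, 0, 0, 0, -1, 80],
  [0, 0, 0, 0, 0, -1, 100],
  [0, 0, 0, 0, 0, -1, 100],
  [0, 0, 0, 0, 0, -0.5, 100],
])

```text
time_s: 29.05
tcp_pos: [0.561, -0.3515, 0.1632]
tcp_rot: [0.924, 0.383, 0.001, 0.002]
force: [0.2, -1.0, 0.7]
gripper_width: 0.947
```

Run:
```python
from h import *
o,im=snap("wrist","w18"); goto(.459,-.068,.17,45)
```

```text
t 29.1 pos [ 0.5614 -0.3518  0.1644] yaw 45.0 F [ 1.3 -0.5  2.3] w 0.984
TURN [ 0.06 -0.01  0.01] SHIFT [  5.13 -10.92  -0.22]
```

View pics/w18.png

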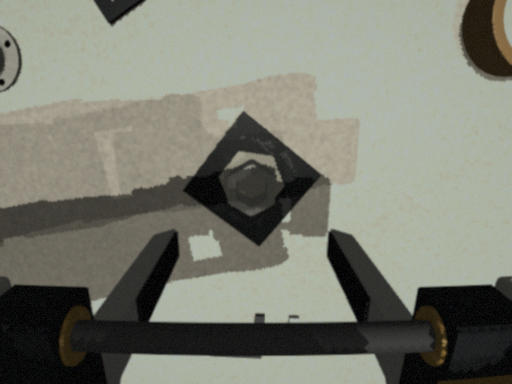

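Emit:
drive_tool([
  [0, 0, 0, 0.2, -0.5, -0.1, 100],
  [0, 0, 0, 0.46, -0.98, -0.1, 100],
  [0, 0, 0, 0.46, -0.98, 0, 100],
  [0, 0, 0, 0.46, -0.98, 0, 100],
  [0, 0, 0, 0.46, -0.98, 0, 100],
  [0, 0, 0, 0.46, -0.98, 0, 100],
  [0, 0, 0, 0.46, -0.98, 0, 100],
  [0, 0, 0, 0.46, -0.98, 0, 100],
])

```text
time_s: 29.77
tcp_pos: [0.4895, -0.1592, 0.1629]
tcp_rot: [0.924, 0.383, -0.0, -0.0]
force: [0.2, 0.1, 0.2]
gripper_width: 1.004
```

Emit:
drive_tool([
  [0, 0, 0, 0.46, -0.98, 0, 100],
  [0, 0, 0, 0.46, -0.98, 0, 100],
  [0, 0, 0, 0.46, -0.98, 0, 100],
  [0, 0, 0, 0.3, -0.6, 0, 100],
  [0, 0, 0, 0, 0, 0, 100],
  [0, 0, 0, 0, 0, 0, 100],
  [0, 0, 0, 0, 0, 0, 100],
  [0, 0, 0, 0, 0, 0, 100],
])

```text
time_s: 30.43
tcp_pos: [0.4578, -0.069, 0.1634]
tcp_rot: [0.924, 0.383, -0.0, -0.0]
force: [0.4, 0.1, 0.3]
gripper_width: 0.998
```

Run:
```python
from h import *
o,im=snap("wrist","w19"); goto(.459,-.068,.17,45)
c=cv2.convertScaleAbs(im[110:260,155:355],alpha=1.6)
cv2.imwrite("pics/w19z.png",cv2.resize(c,None,fx=4,fy=4,interpolation=cv2.INTER_CUBIC))
```

```text
t 30.48 pos [ 0.4577 -0.069   0.1634] yaw 45.0 F [ 0.1 -0.4 -0.6] w 1.002
TURN [-0.  0. -0.] SHIFT [ 0.06  0.01 -0.26]
```

View pics/w19.png

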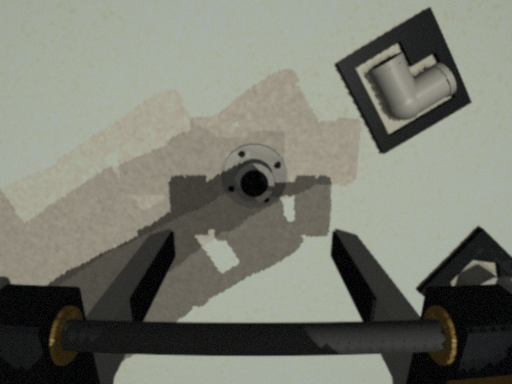

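View pics/w19z.png

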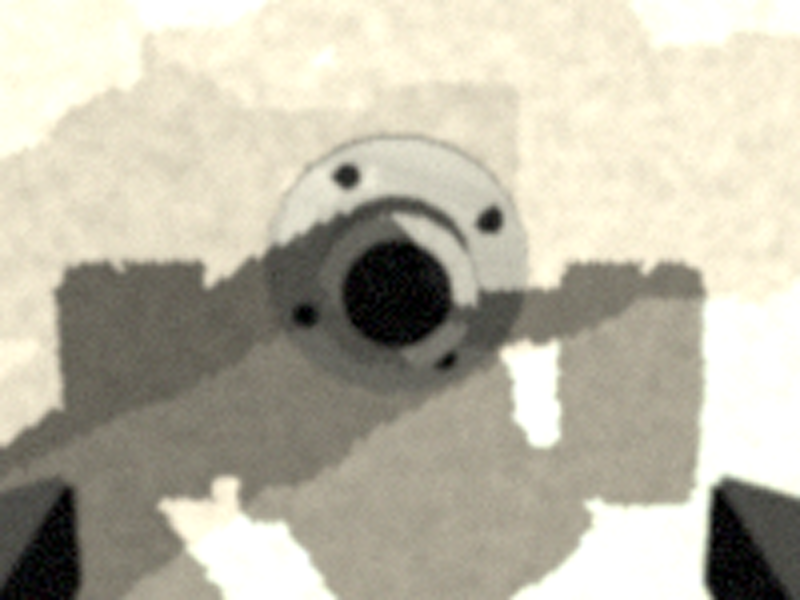

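Run:
```python
from h import *
o=ctrl.get_obs()
f=lambda p:np.array(p,float)/4+[155-.4,110-.4]
P=lambda p,z:plane("wrist",f(p),z,o)[0][:2]
l,r,t,b=P((268,258),.006),P((527,258),.006),P((397,135),.006),P((397,395),.003)
print("disc",np.linalg.norm(l-r),np.linalg.norm(t-b),(l+r)/2,(t+b)/2)
h=P((398,293),.034);print("hole",h,"hub w",np.linalg.norm(P((319,293),.034)-P((478,293),.034)))
c=np.mean([(l+r)/2,(t+b)/2,h],0);print(c);goto(*c,.0105,45)
```

```text
disc 0.06792643587485148 0.07094964747539015 [ 0.46368612 -0.06482731] [ 0.46124093 -0.06709587]
hole [ 0.46189188 -0.06662762] hub w 0.038487141119358914
[ 0.46227298 -0.0661836 ]
t 30.48 pos [ 0.4577 -0.069   0.1634] yaw 45.0 F [ 0.1 -0.4 -0.6] w 1.002
TURN [-0.  0. -0.] SHIFT [0.21 0.05 6.12]
```

Emit:
drive_tool([
  [0, 0, 0, 0.2, 0.05, 0.4, 100],
  [0, 0, 0, 0, 0, 0.9, 100],
  [0, 0, 0, 0, 0, 0.9, 100],
  [0, 0, 0, 0, 0, 0.9, 100],
  [0, 0, 0, 0, 0, 0.9, 100],
  [0, 0, 0, 0, 0, 0.9, 100],
  [0, 0, 0, 0, 0, 0.5, 100],
  [0, 0, 0, 0, 0, 0.3, 100],
])

```text
time_s: 31.15
tcp_pos: [0.4612, -0.0656, 0.0188]
tcp_rot: [0.924, 0.383, -0.001, -0.001]
force: [0.9, -0.1, -0.6]
gripper_width: 0.999
```

Emit:
drive_tool([
  [0, 0, 0, 0, 0, 0.2, 100],
  [0, 0, 0, 0, 0, 0.12, 100],
  [0, 0, 0, 0, 0, 0.1, 100],
  [0, 0, 0, 0, 0, 0, 100],
  [0, 0, 0, 0, 0, 0, 0],
  [0, 0, 0, 0, 0, 0, 0],
  [0, 0, 0, 0, 0, 0, 0],
  [0, 0, 0, 0, 0, 0, 0],
])

```text
time_s: 31.82
tcp_pos: [0.4622, -0.0656, 0.011]
tcp_rot: [0.924, 0.383, 0.0, 0.0]
force: [-0.6, -0.1, -0.4]
gripper_width: 0.757
```

Emit:
drive_tool([
  [0, 0, 0, 0, 0, 0, 0],
  [0, 0, 0, 0, 0, 0, 0],
  [0, 0, 0, 0, 0, 0, 0],
  [0, 0, 0, 0, 0, 0, 0],
  [0, 0, 0, 0, 0, 0, 0],
  [0, 0, 0, 0, 0, 0, 0],
  [0, 0, 0, 0, 0, 0, 0],
  [0, 0, 0, 0, 0, 0, 0],
])

```text
time_s: 32.48
tcp_pos: [0.462, -0.0656, 0.0107]
tcp_rot: [0.924, 0.383, 0.0, 0.0]
force: [0.4, -0.5, -0.9]
gripper_width: 0.422
```

Run:
```python
from h import *
o,im=snap("wrist","w20"); goto(.656,.105,.09,45)
```

```text
t 32.53 pos [ 0.462  -0.0656  0.0107] yaw 45.0 F [ 0.2 -0.7  0. ] w 0.415
TURN [ 0.   -0.    0.01] SHIFT [10.31  0.66 -3.17]
```

View pics/w20.png

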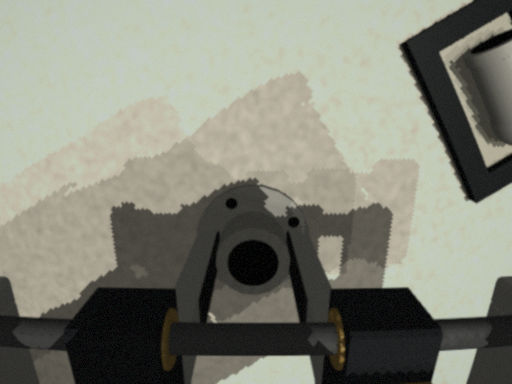

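Emit:
drive_tool([
  [0, 0, 0, 0, 0, 0, 0],
  [0, 0, 0, 0, 0, 0, 0],
  [0, 0, 0, 0, 0, -0.1, 0],
  [0, 0, 0, 0, 0, -0.3, 0],
  [0, 0, 0, 0, 0, -0.6, 0],
  [0, 0, 0, 0, 0, -0.8, 0],
  [0, 0, 0, 0.1, 0, -0.8, 0],
  [0, 0, 0, 0.5, 0.05, -0.57, 0],
])

```text
time_s: 33.2
tcp_pos: [0.4731, -0.0563, 0.092]
tcp_rot: [0.924, 0.383, 0.0, 0.0]
force: [0.1, 0.6, -2.6]
gripper_width: 0.417
```

Emit:
drive_tool([
  [0, 0, 0, 0.95, 0.06, 0, 0],
  [0, 0, 0, 0.98, 0.06, 0, 0],
  [0, 0, 0, 0.98, 0.06, 0, 0],
  [0, 0, 0, 0.98, 0.06, 0, 0],
  [0, 0, 0, 0.98, 0.06, 0, 0],
  [0, 0, 0, 0.98, 0.06, 0, 0],
  [0, 0, 0, 0.98, 0.06, 0, 0],
  [0, 0, 0, 0.98, 0.06, 0, 0],
])

```text
time_s: 33.87
tcp_pos: [0.6205, 0.0748, 0.0904]
tcp_rot: [0.924, 0.383, -0.0, -0.0]
force: [0.6, -0.8, -2.1]
gripper_width: 0.421
```

Emit:
drive_tool([
  [0, 0, 0, 0.8, 0.05, 0, 0],
  [0, 0, 0, 0.7, 0.04, 0, 0],
  [0, 0, 0, 0.4, 0.04, 0, 0],
  [0, 0, 0, 0, 0, 0, 0],
  [0, 0, 0, 0, 0, 0, 0],
  [0, 0, 0, 0, 0, 0, 0],
  [0, 0, 0, 0, 0, 0, 0],
  [0, 0, 0, 0, 0, 0, 0],
])

```text
time_s: 34.53
tcp_pos: [0.6555, 0.1046, 0.0902]
tcp_rot: [0.924, 0.383, -0.0, 0.0]
force: [-0.3, 1.0, -2.3]
gripper_width: 0.417
```

Run:
```python
from h import *
o,im=snap("wrist","w21"); goto(.656,.105,.0138,45)
cv2.imwrite('pics/w21z.png',cv2.resize(cv2.convertScaleAbs(im[105:315,155:355],alpha=2),None,fx=2.8,fy=2.8,interpolation=2))
```

```text
t 34.58 pos [0.6556 0.1047 0.0902] yaw 45.0 F [ 0.9 -0.3 -1.9] w 0.418
TURN [ 0. -0.  0.] SHIFT [0.02 0.   3.06]
```

View pics/w21z.png

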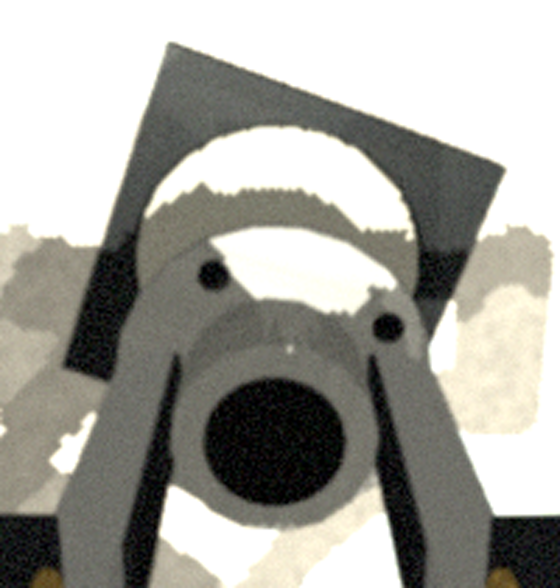

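Run:
```python
from h import *
o=ctrl.get_obs()
f=lambda p:np.array(p,float)/2.8+[155-.3,105-.3]
P=lambda p,z=.01:plane("wrist",f(p),z,o)[0][:2]
A,B,C=P((66,365)),P((170,44)),P((504,168))
print("sides",np.linalg.norm(A-B),np.linalg.norm(C-B),np.linalg.norm(A-C),"centre",(A+C)/2)
l,r=P((137,260)),P((417,260));print(np.linalg.norm(l-r)); M=R.from_quat(o["tcp_rot"]).as_matrix()[:2,:2]
T=P((277,125)); print("circle top - 43mm",T-.043*M[:,0])
zt=o["tcp_pos"][2]-.0107+.034
print("hub hole centre",P((275,441),zt)-o["tcp_pos"][:2])
```

```text
sides 0.1019811237241608 0.10109033700172956 0.14345624541200128 centre [0.65732213 0.10489014]
0.0825301735975286
circle top - 43mm [0.65684519 0.10499383]
hub hole centre [-0.00043316 -0.0003579 ]
```

Emit:
drive_tool([
  [0, 0, 0, 0.05, 0.03, 0.3, 0],
  [0, 0, 0, 0, 0, 0.6, 0],
  [0, 0, 0, 0, 0, 0.6, 0],
  [0, 0, 0, 0, 0, 0.6, 0],
  [0, 0, 0, 0, 0, 0.4, 0],
  [0, 0, 0, 0, 0, 0.25, 0],
  [0, 0, 0, 0, 0, 0.12, 0],
  [0, 0, 0, 0, 0, 0.08, 0],
])

```text
time_s: 35.25
tcp_pos: [0.6574, 0.1054, 0.0161]
tcp_rot: [0.924, 0.383, 0.0, 0.0]
force: [1.1, 0.3, -2.8]
gripper_width: 0.422
```

Emit:
drive_tool([
  [0, 0, 0, 0, 0, 0.05, 0],
  [0, 0, 0, 0, 0, 0.05, 0],
  [0, 0, 0, 0, 0, 0, 0],
  [0, 0, 0, 0, 0, 0, 0],
  [0, 0, 0, 0, 0, 0, 0],
  [0, 0, 0, 0, 0, 0, 0],
  [0, 0, 0, 0, 0, 0, 0],
  [0, 0, 0, 0, 0, 0, 0],
])

```text
time_s: 35.92
tcp_pos: [0.6573, 0.1055, 0.0138]
tcp_rot: [0.924, 0.383, 0.0, 0.0]
force: [0.8, 0.0, -1.1]
gripper_width: 0.42
```

Run:
```python
from h import *
o,im=snap("wrist","w22"); goto(.657,.105,.0138,45)
```

```text
t 35.97 pos [0.6573 0.1055 0.0137] yaw 45.0 F [-0.2  0.5 -1.6] w 0.422
TURN [-0.   -0.    0.01] SHIFT [-0.02  0.01 -0.  ]
```

View pics/w22.png

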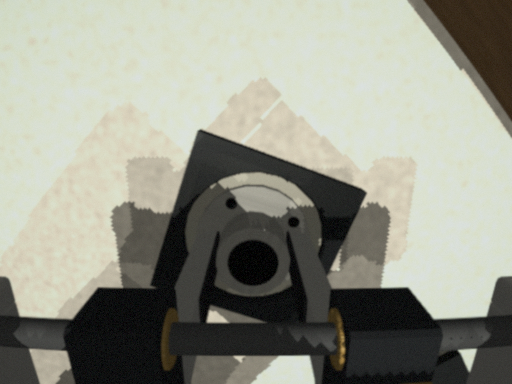

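Flange sits inside the round pocket around (253,225), with the pale floor showing all round it. I'll release it and retreat.

Emit:
drive_tool([
  [0, 0, 0, 0, 0, 0.01, 0],
  [0, 0, 0, 0, 0, 0, 0],
  [0, 0, 0, 0, 0, 0, 46],
  [0, 0, 0, 0, 0, 0, 50],
  [0, 0, 0, 0, 0, 0, 56],
  [0, 0, 0, 0, 0, 0, 64],
  [0, 0, 0, 0, 0, 0, 64],
  [0, 0, 0, 0, 0, 0, 64],
])

```text
time_s: 36.63
tcp_pos: [0.6573, 0.1055, 0.0134]
tcp_rot: [0.924, 0.383, 0.0, 0.0]
force: [0.7, -0.1, -0.9]
gripper_width: 0.64
```

Emit:
drive_tool([
  [0, 0, 0, 0, 0, -0.2, 64],
  [0, 0, 0, 0, 0, -0.4, 64],
  [0, 0, 0, 0, 0, -0.7, 64],
  [0, 0, 0, 0, 0, -1, 70],
  [0, 0, 0, 0, 0, -1, 80],
  [0, 0, 0, 0, 0, -1, 100],
  [0, 0, 0, 0, 0, -1, 100],
  [0, 0, 0, 0, 0, -0.5, 100],
])

```text
time_s: 37.3
tcp_pos: [0.6581, 0.1056, 0.163]
tcp_rot: [0.924, 0.383, 0.002, 0.001]
force: [0.2, -0.4, 0.0]
gripper_width: 0.947
```

Emit:
drive_tool([
  [0, 0, 0, -0.9, 0, -0.3, 100],
  [0, 0, 0, -0.9, 0, -0.3, 100],
  [0, 0, 0, -0.9, 0, -0.3, 100],
  [0, 0, 0, -0.9, 0, -0.3, 100],
  [0, 0, 0, -0.9, 0, -0.3, 100],
  [0, 0, 0, -0.9, 0, -0.2, 100],
  [0, 0, 0, -0.5, 0, 0, 100],
  [0, 0, 0, 0, 0, 0, 100],
])

```text
time_s: 37.97
tcp_pos: [0.552, -0.0003, 0.2018]
tcp_rot: [0.924, 0.382, 0.0, 0.0]
force: [0.6, 0.2, -0.0]
gripper_width: 1.002
```

Emit:
drive_tool([
  [0, 0, 0, -0.6, 0, 0, 100],
  [0, 0, 0, -0.9, 0, 0, 100],
  [0, 0, 0, -0.9, 0, 0, 100],
  [0, 0, 0, -0.9, 0, 0, 100],
  [0, 0, 0, -0.5, 0, 0, 100],
  [0, 0, 0, 0, 0, 0, 100],
  [0, 0, 0, 0, 0, 0, 100],
  [0, 0, 0, 0, 0, 0, 100],
])

```text
time_s: 38.63
tcp_pos: [0.4866, -0.0655, 0.201]
tcp_rot: [0.924, 0.383, 0.0, -0.0]
force: [0.8, 0.6, 0.2]
gripper_width: 1.001
```

Run:
```python
from h import *
o,a=snap("top","t_end"); o,b=snap("side","s_end"); o,c=snap("wrist","w_end")
print(o["time_s"],o["tcp_pos"],o["gripper_width"])
cv2.imwrite("pics/t_endz.png",cv2.resize(a[130:280,95:445],None,fx=2.28,fy=2.28,interpolation=2))
cv2.imwrite("pics/s_endz.png",cv2.resize(b[110:320,165:325],None,fx=3.7,fy=2.85,interpolation=2))
```

```text
38.7333 [ 0.4864367  -0.06542315  0.20079593] 0.999638886372034
```

View pics/t_endz.png

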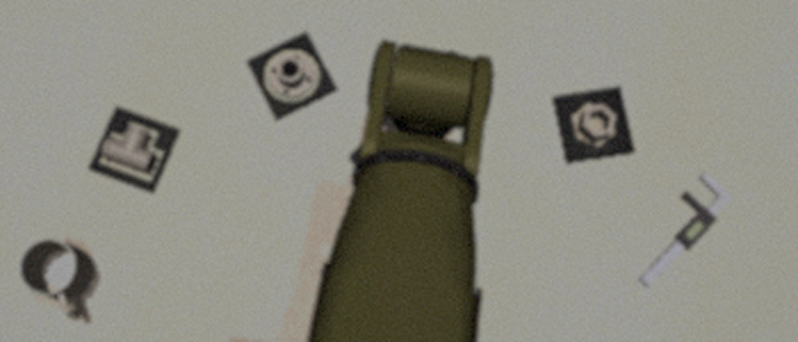

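View pics/s_endz.png

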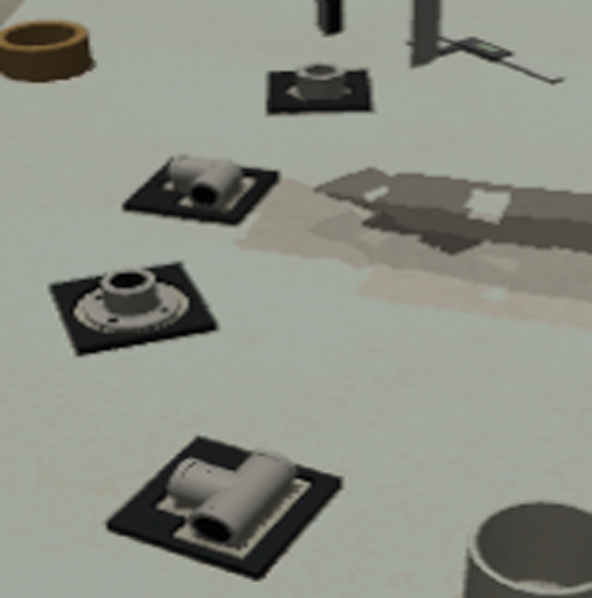

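View pics/w_end.png

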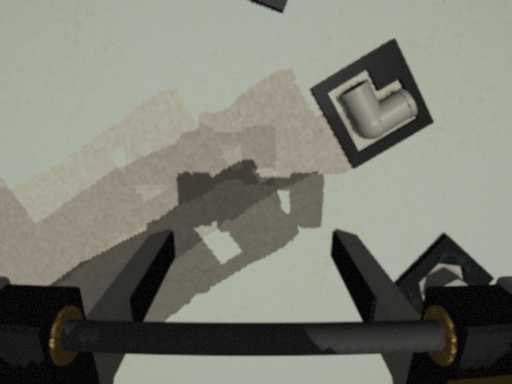

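Run:
```python
from rig import workorder,ctrl
print(workorder.job_done(), ctrl.get_obs()["time_s"])
```

```text
the job is handed in; nothing more can be done
the job is handed in; nothing more can be done
```

I packed all four fittings into their matching inserts in the order you gave (tee, elbow, nut, flange), released each one and handed the job in at about 39 s of the 99 s.

- **Final pictures:** the top, side and wrist views show each fitting lying flat in its own pocket, the same way up as before. Pale floor shows around each fitting, and the gripper is open and well clear. The mug and caliper look untouched. I checked this by eye and did not measure the final positions again.
- **Tee touch-down:** lowering the tee gave a brief 26 N on the wrist (limit 120 N) as it reached the pocket floor. The other three went down with no noticeable force.
- **Disagreements:** the first top-camera turn estimate for the tee insert was about 2.5° off the close-up wrist view (-19.6° against -22.2°), so I used the wrist value. The wrist view also put the elbow insert's centre about 2 mm away, and I placed the elbow at the average. Measured insert sides came out 1 to 5 mm short of the given 104 mm. All of these are within the 8 mm pocket clearance.

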